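# Unmould the soap, hang the moulds, tip the bars into the carton

## Robot

A 6-joint arm with a two-finger parallel gripper is mounted at the origin on the work surface. World frame = base frame: x ahead of the robot, y to its left, z up, the work surface at z = 0. Lengths are in m, angles in degrees, forces in N, time in s.
With the tool pointing down it reaches from about 0.3 to 0.75 m from the base axis. Payload 8.5 kg.
Tool frame: the origin (TCP) lies between the finger pads; the fingertips stand 17 mm ahead of it and the grasp point (between the pads) lies 2 mm behind it; z points along the fingers, y is the direction in which the jaws open and shut (so a half turn about z gives the same grasp; the last joint's range is limited). The gripper opens to 85 mm and grips with 20 to 120 N. Pads are 22 mm wide; open, the fingers measure 114 mm over their backs; the gripper's body (76 mm by 85 mm) begins 54 mm behind the grasp point. The pads swing forward as they close: fully open they stand 13 mm farther back than shut.
Start: joints at [-82.007, 21.807, 74.336, -0, 83.858, -12.336], TCP at [0.191, -0.516, 0.248] pointing down, gripper open.
Joint ranges: [-178.18, 178.18], [-50.72, 133.34], [12.68, 142.11], [-81.47, 261.47], [9.98, 163.14], [-165.26, 165.26]. Speed limits (degrees/s): [136.94, 136.94, 180, 180, 180, 180].

## Interface

Orientations are given as a 3x3 rotation matrix whose columns are the frame's x, y, z axes.
In Python, from rig import readout, eyes, env gives the robot as it stands.
- The arm moves only by the tool arm_command, never from a script. Its argument "rows" is text: rows parted by semicolons, each of 7 numbers parted by spaces: the closure, from 0 (fully open) to 1 (shut), then the shift along the tool's x, y, z in mm, then the turn, a rotation vector about the tool's x, y, z in degrees. In form: grip dx dy dz rx ry rz; .... A call has 1 to 5 rows; each row shifts and turns the commanded pose from where the row before left it, along the tool's axes as they then stand; what a row does not reach is not made up. A row lasts 1/12 s, in which the tool goes at most 41.7 mm and 7.16 degrees, less where a joint would pass 70% of its speed; a pose out of reach is approached as far as the arm can. A call with a gripper value outside its range is refused whole. The fingers move at their own pace and stop on an object; "squeeze" is the grip in N (left out, the last holds). Time passes only in rows, so rows that do not move let the fingers close. It gives the time, the measured TCP pose, the force and the opening at its end, in the units of the state.
- readout.observe(): the state, without advancing time (a new reading comes with each control period).
- eyes.get_image(name): name is "scene" or "side" or "wrist"; returns the picture (420x560x3 uint8, red, green, blue); there is no depth.
- eyes.camera_model(name): a dict with "mtx" (3x3 intrinsics, pixels), "k1" (the pictures are not rectified: a ray, as slopes to the right and down, at radius r is drawn at 1 + k1 r^2 times it, then the intrinsics apply), "view" (4x4, takes a point from world to camera coordinates). Camera axes: x right, y up, looking along -z (the intrinsics and any distortion apply to the point x, -y, -z); pixel columns grow to the right and rows downward; lengths in m; the calibration is good to about 2 mm. A picture is of the moment at which its call begins: read the wrist's pose just before it. camera_model takes no time and is no camera call; for the wrist camera it gives the pose at the moment of the call.
- env.close_job(): hands the job in, once; it reports no verdict.
The state is a dict: "time_s": time; "q": joint angles; "qvel": joint speeds; "joint_efforts": joint torques, N m; "position": TCP position; "tool_rot": TCP orientation; "ft_force": force on the tool from outside, world axes, zero at the start; "wrist_torque": the same for the moment, N m; "grip_width": finger opening in m.
Only numpy, scipy, OpenCV 4.12 (cv2) and the standard library are available. Lean on these libraries where they do the work, as an engineer would, in place of code of your own. Each camera call takes 0.05 s, during which the arm holds its last target. There are 200 camera calls.

## Task

The soap on the tray has set: lift every U-shaped mould off and hang each one upright astride the drying rail, its length along the bar and its crown resting on it. Then carry the tray by its handle to the open carton, tip it so that all the soap bars slide in, and put the empty tray back flat, centred and lengthwise on its cork mat. Leave the label bundle, tape roll and wrapped stack where they are and do not overturn the carton.

Things in the scene. Friction and masses are not known exactly. Their poses are not given: they have to be found in the camera images.
- tray: Plywood tipping tray 220 x 120 mm, floor 6 mm thick, 0.30 kg. Origin: centre of underside, z up. x runs from the open lip (x = -110, no rim; it points to the robot at the start) to the handle, an upright board across the tray at x = +103, 14 mm thick, 70 wide, top 58 mm above the underside. Side rims at y = +-57, 18 mm high. Soap slides on it from a tilt of 16 to 24 degrees; tip to 35 or more.
- tray_lip (a point): Middle of the tray's open lip, on the floor's upper face (x = -110 mm, 6 mm above the underside).
- tray_grip (a point): Middle of the top edge of the tray's handle board (x = +103 mm, 58 mm above the underside). Pinch the board from above across its 14 mm thickness, with a firm grip.
- mat: Cork mat, 270 x 170 x 3 mm, fixed, the tray's place. Origin: centre of its underside; x lengthwise. The tray belongs centred on it, lengthwise, with handle either way.
- rail: Drying rail, fixed: level square aluminium bar 24 x 24 mm, 320 mm long, on two 20 mm posts at x = +-150 mm with foot plates 50 x 100 x 10 mm. Origin: on the table under the middle of the bar; x along the bar, z up. The bar's top is 150 mm above the table; clear length between the posts 280 mm. Four moulds fit side by side, 68 mm apart.
- rail_top (a point): Middle of the bar's top face.
- carton: Open cardboard carton, 200 (x) x 180 (y) x 90 mm high, walls and bottom 5 mm, 0.45 kg, loose on the table, its flaps folded down outside. Origin: centre of its underside, z up.
- labels: Bundle of paper labels 70 x 100 x 40 mm, bystander. Origin: centre of its underside.
- tape: Roll of amber tape, 96 mm across, 45 mm high, lying flat, bystander. Origin: centre of its underside.
- wrapped: Stack of wrapped soap, 55 x 85 x 75 mm, bystander. Origin: centre of its underside.
- mould1: Grey mould, upside-down U with open ends: 60 mm long (y), 52 wide (x), legs 4 thick, 44 clear between, crown 48 (inside) to 52 mm above the feet; on it a grip rib 12 thick (x), 44 long (y), top at 78 mm. 0.09 kg. Origin: middle between the feet at their lower edge, z up. Three places on the tray (mostly over a bar), one on the table. Hung, the feet are 102 mm above the table. 3 or 4 present.
- mould2: Grey mould, upside-down U with open ends: 60 mm long (y), 52 wide (x), legs 4 thick, 44 clear between, crown 48 (inside) to 52 mm above the feet; on it a grip rib 12 thick (x), 44 long (y), top at 78 mm. 0.09 kg. Origin: middle between the feet at their lower edge, z up. Three places on the tray (mostly over a bar), one on the table. Hung, the feet are 102 mm above the table. 3 or 4 present.
- mould3: Grey mould, upside-down U with open ends: 60 mm long (y), 52 wide (x), legs 4 thick, 44 clear between, crown 48 (inside) to 52 mm above the feet; on it a grip rib 12 thick (x), 44 long (y), top at 78 mm. 0.09 kg. Origin: middle between the feet at their lower edge, z up. Three places on the tray (mostly over a bar), one on the table. Hung, the feet are 102 mm above the table. 3 or 4 present.
- mould4: Grey mould, upside-down U with open ends: 60 mm long (y), 52 wide (x), legs 4 thick, 44 clear between, crown 48 (inside) to 52 mm above the feet; on it a grip rib 12 thick (x), 44 long (y), top at 78 mm. 0.09 kg. Origin: middle between the feet at their lower edge, z up. Three places on the tray (mostly over a bar), one on the table. Hung, the feet are 102 mm above the table. 3 or 4 present.
- bar1: Cream soap bar, 34 (x) x 84 (y) x 28 mm, 0.09 kg, lying across the tray, bare or under a mould. Origin: centre of its underside. Two or three are present.
- bar2: Cream soap bar, 34 (x) x 84 (y) x 28 mm, 0.09 kg, lying across the tray, bare or under a mould. Origin: centre of its underside. Two or three are present.
- bar3: Cream soap bar, 34 (x) x 84 (y) x 28 mm, 0.09 kg, lying across the tray, bare or under a mould. Origin: centre of its underside. Two or three are present.
Mind the look-alikes: they are no part of the job. What is shaped like the mould3 but orange or turquoise is not meant.

How it is judged:
By the outcome, as a careful person would: the job done as asked, in the order asked, and still so for the second after the job is handed in, with the robot touching nothing.
Of mould1, mould2, mould3, mould4 only 3 to 4 are there at a start; the rules pass over those that are not, and their reading is None.
Of bar1, bar2, bar3 only 2 to 3 are there at a start; the rules pass over those that are not, and their reading is None.
At some moment in a run one of carton, tray may be knocked a few centimetres aside while the robot is not near it.
It also fails if it takes over 210 s, if anything falls off the work surface, if the arm or the gripper's body presses on something with over 40 N, if the wrist force passes 120 N, or if a joint passes its speed limit or range.

## Working session

There is one attempt and no reset: what is moved stays moved. The work goes in short steps, Python scripts to look and compute and a tool call to move; the robot and the scene stay as the last step left them, time stands still between calls to the robot, and variables do not carry over. Pictures are saved under pics/ and viewed, about 12 in all and at most 16, crops included, and the job is handed in when it is done.

Besides the shell and the picture viewer there is one more tool, called after ">>>" as name(argument=value, ...) on one line, values as JSON. arm_command: Moves the arm, as the interface text tells. Its arguments: {"type":"object","properties":{"rows":{"type":"string"},"squeeze":{"type":"number"}},"required":["rows"]}

```bash
ls; mkdir -p pics
cat > h.py <<'E'
import numpy as np, cv2
from rig import readout, eyes, env
def snap(name,fn):
    m=eyes.camera_model(name); im=eyes.get_image(name)
    np.savez('pics/'+fn+'.npz',mtx=m['mtx'],k1=m['k1'],view=m['view'],im=im)
    cv2.imwrite('pics/'+fn+'.png',im[:,:,::-1]); return m
def load(fn): return np.load('pics/'+fn+'.npz')
def unproj(m,u,v,z):
    K=np.array(m['mtx']);k1=float(m['k1']);V=np.array(m['view'])
    d=np.array([(u-K[0,2])/K[0,0],(v-K[1,2])/K[1,1]]);s=d.copy()
    for _ in range(30): s=d/(1+k1*(s@s))
    R=V[:3,:3];c=-R.T@V[:3,3]
    r=R.T@np.array([s[0],-s[1],-1.]); t=(z-c[2])/r[2]
    return c+t*r
def proj(m,p):
    K=np.array(m['mtx']);k1=float(m['k1']);V=np.array(m['view'])
    q=V[:3,:3]@np.array(p)+V[:3,3]; s=np.array([q[0]/-q[2],-q[1]/-q[2]]); s=s*(1+k1*(s@s))
    return K[0,0]*s[0]+K[0,2],K[1,1]*s[1]+K[1,2]
E
python3 - <<'E'
from h import *
a=snap('scene','s0');b=snap('side','d0');c=snap('wrist','w0')
for m in (a,b,c):
    V=np.array(m['view']);print(np.round(-V[:3,:3].T@V[:3,3],3),np.round(-V[2,:3],2),m['k1'],m['mtx'][0][0])
i=[cv2.imread(f'pics/{n}.png') for n in('s0','d0')]
cv2.imwrite('pics/c0.png',np.vstack(i)[:, :]) 
s=readout.observe();print(s['position'],s['tool_rot'],s['grip_width'],s['time_s'])
E
```

```text
pics
[1.259 0.473 0.844] [-0.61 -0.42 -0.67] 0.009021225218829356 406.9319540925996
[0.203 0.966 0.802] [ 0.31 -0.78 -0.54] -0.06712544017526244 470.28355019758527
[ 0.257 -0.49   0.374] [-0.27 -0.1  -0.96] -0.027681251854341983 311.8162568189662
[ 0.19104186 -0.51553692  0.24785968] [[ 9.37708247e-01  3.47423690e-01 -1.48200375e-04]
 [ 3.47423639e-01 -9.37707641e-01  1.09309780e-03]
 [ 2.40799447e-04 -1.07649514e-03 -9.99999392e-01]] 0.08554567685799203 0.15
```

View pics/s0.png

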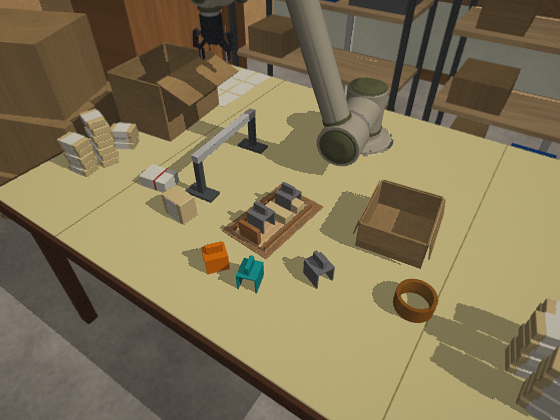

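View pics/d0.png

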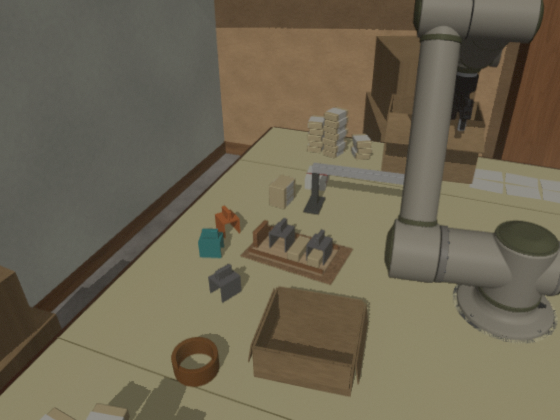

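Scene: the tray (centre ≈ 272,222) carries two grey moulds with soap between, and a third grey mould is on the table at ≈(319,268). The rail is at (225,140), the carton at (400,220), and the orange and turquoise moulds are decoys. Next I enlarge it.

Run:
```python
import cv2
a=cv2.imread('pics/s0.png')[100:300,180:380];b=cv2.imread('pics/d0.png')[150:320,190:360]
cv2.imwrite('pics/c1.png',cv2.resize(a,(800,800),interpolation=cv2.INTER_CUBIC)[:,:][0:800])
cv2.imwrite('pics/c1.png',cv2.resize(a,None,fx=3,fy=3,interpolation=cv2.INTER_CUBIC))
cv2.imwrite('pics/c2.png',cv2.resize(b,None,fx=3.5,fy=3.5,interpolation=cv2.INTER_CUBIC))
```

```text
(no output)
```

View pics/c1.png

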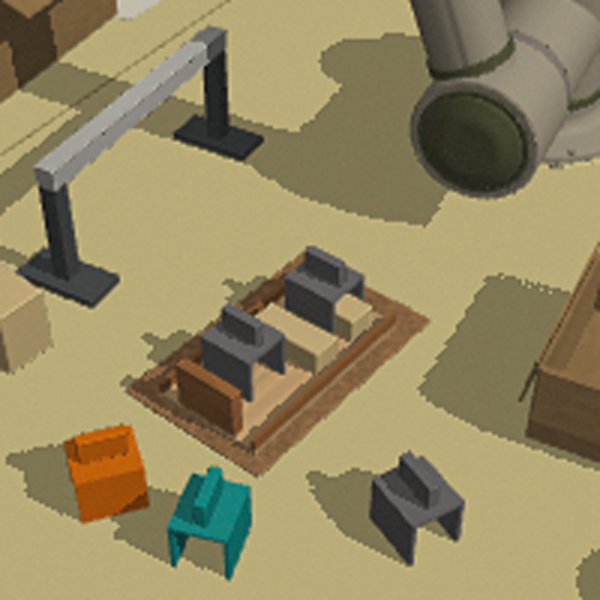

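Run:
```python
from h import *
m=load('s0')
def P(n,x,y,z): print(n,np.round(unproj(m,x/3+180,y/3+100,z)*1000))
for n,x,y,z in [('matL',128,388,.003),('matB',258,473,.003),('matR',430,320,.003),
('farRibA',311,250,.087),('farRibB',347,275,.087),('nearRibA',226,309,.087),('nearRibB',261,337,.087),
('tblA',408,456,.078),('tblB',437,498,.078),('handleA',178,365,.067),('handleB',240,405,.067),
('railNL',37,166,.15),('railNR',58,186,.15),('railF1',205,29,.15),('railF2',226,35,.15)]: P(n,x,y,z)
for n,u,v in [('cl',357,230),('cb',424,264)]: print(n,np.round(unproj(m,u,v,0)*1000))
for n,u,v in [('tl',383,182),('tr',444,211),('tl2',357,226),('tb',425,262)]: print(n,np.round(unproj(m,u,v,.09)*1000))
```

```text
matL [ 664. -119.    3.]
matB [682.  47.   3.]
matR [418.  76.   3.]
farRibA [478. -31.  87.]
farRibB [490.  18.  87.]
nearRibA [594. -49.  87.]
nearRibB [607.  -1.  87.]
tblA [650. 177.  78.]
tblB [675. 219.  78.]
handleA [662. -54.  67.]
handleB [671.  21.  67.]
railNL [ 582. -283.  150.]
railNR [ 596. -244.  150.]
railF1 [ 276. -308.  150.]
railF2 [ 274. -280.  150.]
cl [449. 204.  -0.]
cb [465. 406.  -0.]
tl [314. 210.  90.]
tr [340. 397.  90.]
tl2 [522. 226.  90.]
tb [542. 413.  90.]
```

View pics/c2.png

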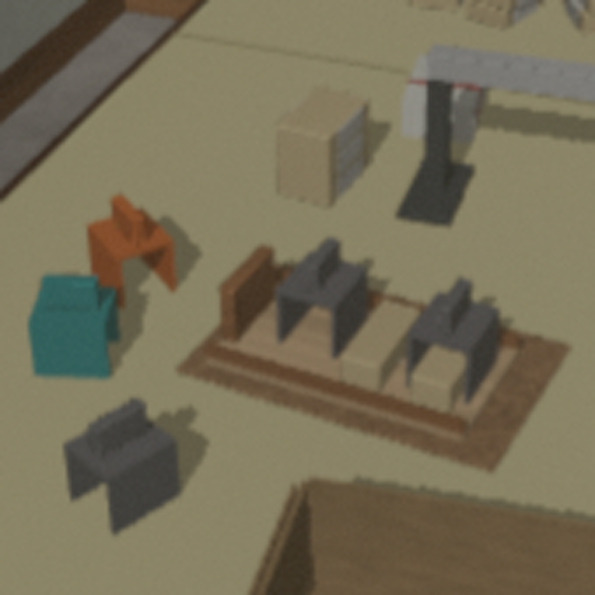

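Run:
```python
import cv2
a=cv2.imread('pics/s0.png')[160:280,330:470];cv2.imwrite('pics/c3.png',cv2.resize(a,None,fx=4,fy=4,interpolation=cv2.INTER_CUBIC))
```

```text
(no output)
```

View pics/c3.png

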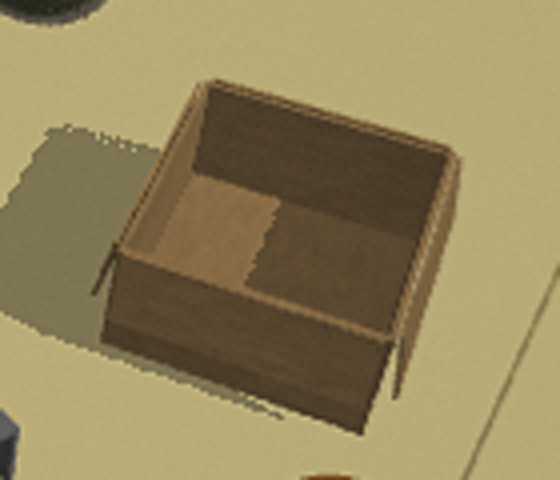

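```bash
cat > plan.py <<'E'
import sys
from h import *
from scipy.spatial.transform import Rotation as Ro
def down(a): # tool x at heading a, tool z down
    a=np.radians(a);x=np.array([np.cos(a),np.sin(a),0]);z=np.array([0,0,-1.]);return np.c_[x,np.cross(z,x),z]
def plan(wps,grip,p=None,R=None,step=36.,rstep=6.5):
    """wps: list of (x,y,z mm, R or heading)"""
    s=readout.observe()
    if p is None: p=np.array(s['position'])*1000
    if R is None: R=np.array(s['tool_rot'])
    rows=[]
    for w in wps:
        T=np.array(w[:3],float);RT=down(w[3]) if np.isscalar(w[3]) else w[3]
        rv=Ro.from_matrix(R.T@RT).as_rotvec(degrees=True)
        n=int(max(1,np.ceil(np.linalg.norm(T-p)/step),np.ceil(np.linalg.norm(rv)/rstep)))
        d=(T-p)/n; dR=Ro.from_rotvec(rv/n,degrees=True).as_matrix()
        for i in range(n):
            sh=np.round(R.T@d,1)+0.; r=np.round(rv/n,2)+0.
            rows.append(f"{grip} "+' '.join(f'{v:g}' for v in np.r_[sh,r])); p=p+R@sh; R=R@Ro.from_rotvec(r,degrees=True).as_matrix()
        rows.append('|')
    out='; '.join(rows).replace('; |','  |'); 
    flat=[r for r in rows if r!='|']
    for i in range(0,len(flat),5): print('; '.join(flat[i:i+5]))
    return p,R
E
python3 - <<'E'
from plan import *
m=load('s0')
for u,v in [(381.75,180.5),(443.75,198),(428,244.5),(358.75,221.75)]: print(np.round(unproj(m,u,v,.09)*1000))
plan([(191,-516,300,20.3),(540,-25,270,84)],0)
E
```

```text
[310. 204.  90.]
[287. 380.  90.]
[483. 401.  90.]
[505. 223.  90.]
0 -0.1 0.2 -26.1 -0.03 -0.01 0.01; 0 -0.1 0.2 -26.1 -0.03 -0.01 0.01; 0 29.3 -20 1.8 0 0 -3.75; 0 30.5 -18 1.8 0 0 -3.75; 0 31.6 -16 1.8 0 0 -3.75
0 32.6 -13.9 1.8 0 0 -3.75; 0 33.4 -11.7 1.8 0 0 -3.75; 0 34.1 -9.5 1.8 0 0 -3.75; 0 34.7 -7.2 1.8 0 0 -3.75; 0 35.1 -5 1.8 0 0 -3.75
0 35.3 -2.6 1.8 0 0 -3.75; 0 35.4 -0.3 1.8 0 0 -3.75; 0 35.4 2 1.8 0 0 -3.75; 0 35.2 4.3 1.8 0 0 -3.75; 0 34.8 6.6 1.8 0 0 -3.75
0 34.3 8.9 1.8 0 0 -3.75; 0 33.7 11.1 1.8 0 0 -3.75; 0 32.9 13.3 1.8 0 0 -3.75; 0 31.9 15.4 1.8 0 0 -3.75
```

>>> arm_command(rows="0 0 0 -26 0 0 0; 0 0 0 -26 0 0 0; 0 29.3 -20 1.8 0 0 -3.75; 0 30.5 -18 1.8 0 0 -3.75; 0 31.6 -16 1.8 0 0 -3.75")

```text
time_s: 0.57
position: [0.2529, -0.428, 0.2947]
tool_rot: [[0.851, 0.525, 0.0], [0.525, -0.851, 0.0], [0.0, -0.0, -1.0]]
ft_force: [-0.1, 0.2, 0.8]
grip_width: 0.0852
```

>>> arm_command(rows="0 32.6 -13.9 1.8 0 0 -3.75; 0 33.4 -11.7 1.8 0 0 -3.75; 0 34.1 -9.5 1.8 0 0 -3.75; 0 34.7 -7.2 1.8 0 0 -3.75; 0 35.1 -5 1.8 0 0 -3.75")

```text
time_s: 0.98
position: [0.3557, -0.2829, 0.2858]
tool_rot: [[0.636, 0.772, -0.0], [0.772, -0.636, 0.0], [0.0, -0.0, -1.0]]
ft_force: [0.5, -0.9, 0.2]
grip_width: 0.0854
```

>>> arm_command(rows="0 35.3 -2.6 1.8 0 0 -3.75; 0 35.4 -0.3 1.8 0 0 -3.75; 0 35.4 2 1.8 0 0 -3.75; 0 35.2 4.3 1.8 0 0 -3.75; 0 34.8 6.6 1.8 0 0 -3.75")

```text
time_s: 1.4
position: [0.4584, -0.1385, 0.2768]
tool_rot: [[0.354, 0.935, -0.0], [0.935, -0.354, 0.0], [0.0, -0.0, -1.0]]
ft_force: [0.4, -1.0, -0.3]
grip_width: 0.0853
```

>>> arm_command(rows="0 34.3 8.9 1.8 0 0 -3.75; 0 33.7 11.1 1.8 0 0 -3.75; 0 32.9 13.3 1.8 0 0 -3.75; 0 31.9 15.4 1.8 0 0 -3.75; 0 0 0 0 0 0 0")

```text
time_s: 1.82
position: [0.5419, -0.0203, 0.2687]
tool_rot: [[0.095, 0.995, -0.001], [0.995, -0.095, 0.002], [0.002, -0.001, -1.0]]
ft_force: [-0.3, 0.3, -0.3]
grip_width: 0.0853
```

Run:
```python
from h import *
snap('wrist','w1');a=cv2.imread('pics/w1.png');cv2.imwrite('pics/w1b.png',cv2.resize(a,(784,588),interpolation=cv2.INTER_CUBIC))
s=readout.observe();print(s['position'],s['tool_rot'],s['q'])
```

```text
[ 0.54078619 -0.02233787  0.26886539] [[ 9.86052748e-02  9.95125967e-01 -1.14471496e-03]
 [ 9.95126521e-01 -9.86046725e-02  5.71372697e-04]
 [ 4.55713564e-04 -1.19547658e-03 -9.99999182e-01]] [-1.49102887e+01  2.01516837e+01  7.34703188e+01  1.47873193e-02
  8.64498002e+01 -9.25236699e+00]
```

View pics/w1b.png

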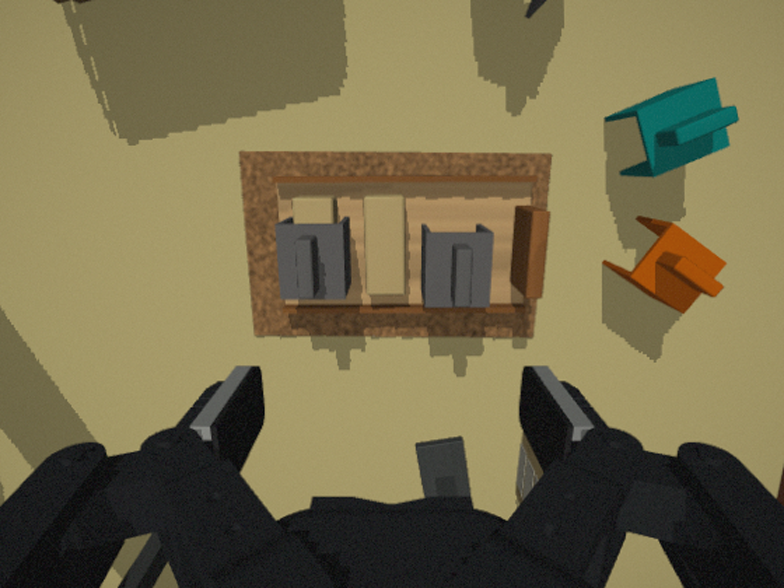

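The wrist view shows both tray moulds nearly square to the mat, with rib tops at about (307,266) and (464,275). It also shows two bars: one bare, one under the robot-side mould.

Run:
```python
from plan import *
m=load('w1')
def P(n,x,y,z): print(n,np.round(unproj(m,x/1.4,y/1.4,z)*1000,1))
for a in [('m1a',305,236,.087),('m1b',310,297,.087),('m2a',463,245,.087),('m2b',464,305,.087),('mat',240,151,.003),('mat',551,154,.003),('mat',536,337,.003),('mat',255,337,.003),('hA',516,206,.067),('hB',548,211,.067),('hC',542,298,.067),('hD',526,298,.067)]: P(*a)
```

```text
m1a [481.8   9.5  87. ]
m1b [478.7 -35.6  87. ]
m2a [593.1  -7.5  87. ]
m2b [591.6 -52.5  87. ]
mat [418.9  76.2   3. ]
mat [685.1  48.4   3. ]
mat [ 671.5 -120.2    3. ]
mat [400.8 -94.5   3. ]
hA [636.7  14.2  67. ]
hB [660.5   8.3  67. ]
hC [656.1 -59.4  67. ]
hD [643.5 -58.2  67. ]
```

Run:
```python
from plan import *
p,R=plan([(592.4,-30,150,87),(592.4,-30,82,87)],0.5)
```

```text
0.5 -0.6 13.1 29.7 -0.02 -0.01 -0.66; 0.5 -0.8 13 29.7 -0.02 -0.01 -0.66; 0.5 -0.9 13 29.7 -0.02 -0.01 -0.66; 0.5 -1.1 13 29.7 -0.02 -0.01 -0.66; 0.5 0 0 34 0.01 0.01 -0.01
0.5 0 0 34 0.01 0.01 -0.01
```

>>> arm_command(rows="0.5 -0.6 13.1 29.7 0 0 -0.66; 0.5 -0.8 13 29.7 0 0 -0.66; 0.5 -0.9 13 29.7 0 0 -0.66; 0.5 -1.1 13 29.7 0 0 -0.66; 0.5 0 0 0 0 0 0", squeeze=45)

```text
time_s: 2.28
position: [0.5903, -0.0333, 0.1451]
tool_rot: [[0.059, 0.998, -0.009], [0.998, -0.059, 0.002], [0.002, -0.009, -1.0]]
ft_force: [-1.5, -0.1, -0.6]
grip_width: 0.0426
```

>>> arm_command(rows="0.5 0 0 30 0 0 0; 0.5 0 0 28 0 0 0; 0.5 0 0 10 0 0 0; 0.5 0 0 0 0 0 0")

```text
time_s: 2.62
position: [0.5904, -0.0328, 0.0821]
tool_rot: [[0.058, 0.998, -0.004], [0.998, -0.058, 0.001], [0.001, -0.004, -1.0]]
ft_force: [0.2, 0.2, 0.6]
grip_width: 0.0425
```

>>> arm_command(rows="1 0 0 0 0 0 0; 1 0 0 0 0 0 0; 1 0 0 0 0 0 0; 1 0 0 0 0 0 0; 1 0 0 0 0 0 0")

```text
time_s: 3.03
position: [0.5925, -0.0329, 0.085]
tool_rot: [[0.057, 0.998, 0.004], [0.998, -0.057, -0.001], [-0.001, 0.004, -1.0]]
ft_force: [0.8, 0.3, 7.7]
grip_width: 0.0108
```

>>> arm_command(rows="1 0 0 0 0 0 0; 1 0 0 -10 0 0 0; 1 0 0 -30 0 0 0; 1 0 0 -35 0 0 0; 1 0 0 -35 0 0 0")

```text
time_s: 3.45
position: [0.5911, -0.0324, 0.195]
tool_rot: [[0.057, 0.998, -0.001], [0.998, -0.057, 0.0], [0.0, -0.001, -1.0]]
ft_force: [0.6, 0.7, -1.1]
grip_width: 0.0107
```

Run:
```python
from plan import *
p,R=plan([(592,-30,255,87),(470,-230,255,5.5)],1)
```

```text
1 1.2 0.4 -30 -0.02 -0.01 -0.14; 1 1.2 0.4 -30 -0.02 -0.01 -0.14; 1 -15.9 -8.6 0 0 0 6.27; 1 -16.7 -6.8 0 0 0 6.27; 1 -17.3 -4.9 0 0 0 6.27
1 -17.8 -3 0 0 0 6.27; 1 -18 -1 0 0 0 6.27; 1 -18 0.9 0 0 0 6.27; 1 -17.8 2.9 0 0 0 6.27; 1 -17.4 4.8 0 0 0 6.27
1 -16.7 6.7 0 0 0 6.27; 1 -15.9 8.5 0 0 0 6.27; 1 -14.9 10.2 0 0 0 6.27; 1 -13.7 11.7 0 0 0 6.27; 1 -12.3 13.1 0 0 0 6.27
```

>>> arm_command(rows="1 1.2 0.4 -30 0 0 0; 1 1.2 0.4 -30 0 0 0; 1 -15.9 -8.6 0 0 0 6.27; 1 -16.7 -6.8 0 0 0 6.27; 1 -17.3 -4.9 0 0 0 6.27")

```text
time_s: 3.87
position: [0.5635, -0.0764, 0.2543]
tool_rot: [[0.38, 0.925, 0.001], [0.925, -0.38, -0.001], [0.0, 0.002, -1.0]]
ft_force: [0.2, -0.1, -1.2]
grip_width: 0.0109
```

>>> arm_command(rows="1 -17.8 -3 0 0 0 6.27; 1 -18 -1 0 0 0 6.27; 1 -18 0.9 0 0 0 6.27; 1 -17.8 2.9 0 0 0 6.27; 1 -17.4 4.8 0 0 0 6.27")

```text
time_s: 4.28
position: [0.516, -0.1535, 0.2539]
tool_rot: [[0.806, 0.591, 0.001], [0.591, -0.806, -0.0], [0.0, 0.001, -1.0]]
ft_force: [0.9, -0.3, -1.0]
grip_width: 0.011
```

>>> arm_command(rows="1 -16.7 6.7 0 0 0 6.27; 1 -15.9 8.5 0 0 0 6.27; 1 -14.9 10.2 0 0 0 6.27; 1 -13.7 11.7 0 0 0 6.27; 1 -12.3 13.1 0 0 0 6.27")

```text
time_s: 4.7
position: [0.4688, -0.2301, 0.2539]
tool_rot: [[0.996, 0.085, 0.001], [0.085, -0.996, -0.0], [0.0, 0.0, -1.0]]
ft_force: [-0.8, -1.3, -1.1]
grip_width: 0.0107
```

>>> arm_command(rows="1 0 0 0 0 0 0; 1 0 0 0 0 0 0")

```text
time_s: 4.87
position: [0.4692, -0.2298, 0.2536]
tool_rot: [[0.996, 0.091, 0.001], [0.091, -0.996, -0.0], [0.001, 0.0, -1.0]]
ft_force: [0.3, 0.2, -1.5]
grip_width: 0.0109
```

Run:
```python
from h import *
snap('wrist','w2');snap('scene','s2')
a=cv2.imread('pics/w2.png');b=cv2.imread('pics/s2.png')[90:220,180:340]
cv2.imwrite('pics/w2b.png',cv2.resize(a,(784,588),interpolation=cv2.INTER_CUBIC))
s=readout.observe();print(s['position'],s['tool_rot'],s['q'])
```

```text
[ 0.46970482 -0.22902558  0.25336543] [[ 9.95648998e-01  9.31820047e-02  4.32493088e-04]
 [ 9.31819940e-02 -9.95649092e-01  4.46832949e-05]
 [ 4.34775030e-04 -4.18830943e-06 -9.99999905e-01]] [-3.89960936e+01  1.88236704e+01  7.81122170e+01  1.77132830e-02
  8.30464651e+01  4.56550725e+01]
```

View pics/w2b.png

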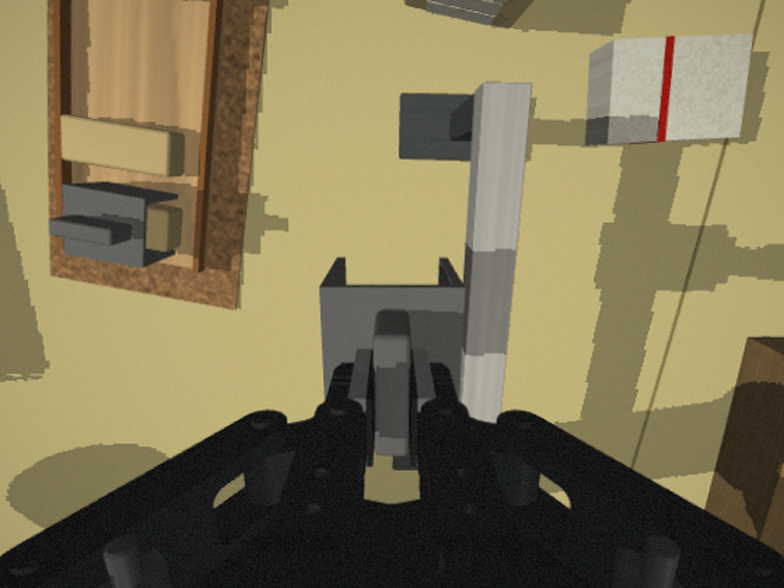

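Run:
```python
from plan import *
m=load('w2')
for n,x,y,z in [('R1',531,86,.15),('R2',518,250,.15),('R3',499,418,.15),('L1',482,84,.15),('L2',470,245,.15),('L2low',470,245,.126),('rib',392,312,.25),('legs',332,262,.178),('legs',447,260,.178)]: print(n,np.round(unproj(m,x/1.4,y/1.4,z)*1000,1))
```

```text
R1 [ 582.6 -286.7  150. ]
R2 [ 502.  -294.1  150. ]
R3 [ 399.6 -300.6  150. ]
L1 [ 581.1 -262.8  150. ]
L2 [ 502.3 -268.   150. ]
L2low [ 498.4 -272.8  126. ]
rib [ 495.2 -226.8  250. ]
legs [ 492.8 -198.7  178. ]
legs [ 498.8 -252.7  178. ]
```

Run:
```python
import cv2
b=cv2.imread('pics/s2.png')[90:220,180:340];cv2.imwrite('pics/s2b.png',cv2.resize(b,None,fx=4.5,fy=4.5,interpolation=cv2.INTER_CUBIC))
```

```text
(no output)
```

View pics/s2b.png

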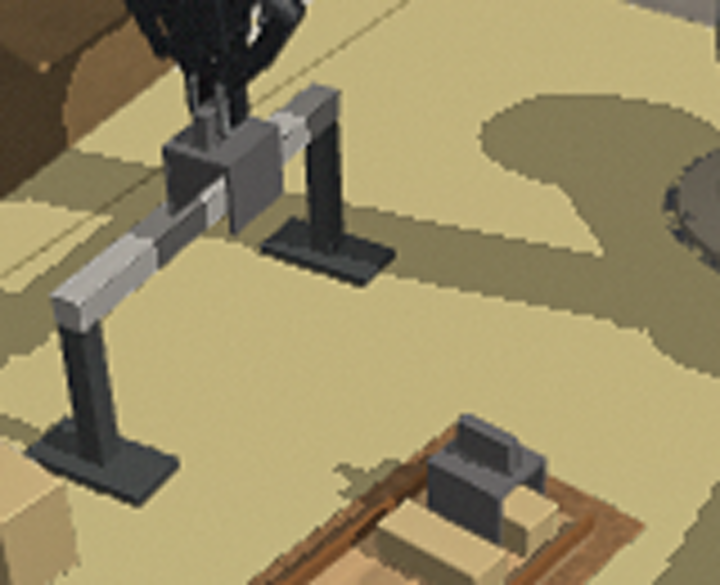

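Run:
```python
from plan import *
p,R=plan([(494.7,-281.4,253,5),(494.7,-281.4,186,5),(494.7,-281.4,178,5)],1)
```

```text
1 10 27.2 0.2 0 -0.01 0.17; 1 10.1 27.2 0.2 0 -0.01 0.17; 1 0 0 33.5 0 0 0; 1 0 0 33.5 0 0 0; 1 0 0 8 0 0 0.01
```

>>> arm_command(rows="1 10 27.2 0.2 0 0 0.17; 1 10.1 27.2 0.2 0 0 0.17; 1 0 0 0 0 0 0; 1 0 0 0 0 0 0")

```text
time_s: 5.3
position: [0.495, -0.282, 0.2521]
tool_rot: [[0.996, 0.086, -0.0], [0.086, -0.996, 0.001], [-0.0, -0.001, -1.0]]
ft_force: [-0.1, 0.5, -1.2]
grip_width: 0.0106
```

>>> arm_command(rows="1 0 0 30 0 0 0; 1 0 0 30 0 0 0; 1 0 0 7 0 0 0; 1 0 0 5 0 0 0; 1 0 0 0 0 0 0")

```text
time_s: 5.72
position: [0.4946, -0.2814, 0.1809]
tool_rot: [[0.996, 0.086, -0.0], [0.086, -0.996, 0.0], [-0.0, -0.0, -1.0]]
ft_force: [-0.2, -0.6, -0.2]
grip_width: 0.011
```

>>> arm_command(rows="1 0 0 2 0 0 0; 1 0 0 2 0 0 0; 1 0 0 0 0 0 0")

```text
time_s: 5.97
position: [0.495, -0.2823, 0.178]
tool_rot: [[0.996, 0.085, 0.002], [0.085, -0.996, -0.002], [0.002, 0.002, -1.0]]
ft_force: [1.0, -0.1, 2.4]
grip_width: 0.0109
```

>>> arm_command(rows="1 0 0 1.5 0 0 0; 1 0 0 0 0 0 0; 1 0 0 0 0 0 0")

```text
time_s: 6.22
position: [0.495, -0.2823, 0.1779]
tool_rot: [[0.996, 0.085, 0.003], [0.085, -0.996, -0.003], [0.003, 0.003, -1.0]]
ft_force: [-2.5, 1.7, 14.9]
grip_width: 0.0108
```

>>> arm_command(rows="1 0 0 -1.5 0 0 0; 0.5 0 0 0 0 0 0; 0.5 0 0 0 0 0 0; 0.5 0 0 0 0 0 0; 0.5 0 0 0 0 0 0")

```text
time_s: 6.63
position: [0.4944, -0.2821, 0.1764]
tool_rot: [[0.996, 0.085, -0.0], [0.085, -0.996, 0.0], [-0.0, -0.0, -1.0]]
ft_force: [0.3, 0.5, -0.2]
grip_width: 0.0429
```

>>> arm_command(rows="0.5 0 0 -10 0 0 0; 0.5 0 0 -25 0 0 0; 0.5 0 0 -25 0 0 0; 0.5 0 0 0 0 0 0")

```text
time_s: 6.97
position: [0.4956, -0.283, 0.242]
tool_rot: [[0.996, 0.085, 0.007], [0.085, -0.996, -0.006], [0.006, 0.006, -1.0]]
ft_force: [-0.7, -0.1, 1.0]
grip_width: 0.0426
```

Run:
```python
from plan import *
p,R=plan([(480.3,-13.5,200,86.5),(480.3,-13.5,120,86.5)],.5)
```

```text
0.5 0.6 -20.8 3.1 0.04 0 -6.28; 0.5 2.8 -20.6 3.1 0.04 0 -6.28; 0.5 5.1 -20.2 3.1 0.04 0 -6.28; 0.5 7.2 -19.5 3.1 0.04 0 -6.28; 0.5 9.3 -18.6 3.2 0.04 0 -6.28
0.5 11.3 -17.4 3.2 0.04 0 -6.28; 0.5 13.1 -16.1 3.2 0.04 0 -6.28; 0.5 14.8 -14.5 3.2 0.04 0 -6.28; 0.5 16.3 -12.8 3.2 0.04 0 -6.28; 0.5 17.6 -11 3.2 0.04 0 -6.28
0.5 18.7 -9 3.2 0.04 0 -6.28; 0.5 19.6 -6.9 3.2 0.04 0 -6.28; 0.5 20.2 -4.7 3.2 0.04 0 -6.28; 0.5 0 0.1 26.7 0.01 0 0.01; 0.5 0 0.1 26.7 0.01 0 0.01
0.5 0 0.1 26.7 0.01 0 0.01
```

>>> arm_command(rows="0.5 0.6 -20.8 0 0 0 -6.28; 0.5 2.8 -20.6 0 0 0 -6.28; 0.5 5.1 -20.2 0 0 0 -6.28; 0.5 7.2 -19.5 0 0 0 -6.28; 0.5 9.3 -18.6 0 0 0 -6.28")

```text
time_s: 7.38
position: [0.4881, -0.1773, 0.2367]
tool_rot: [[0.803, 0.596, 0.0], [0.596, -0.803, -0.0], [0.0, 0.0, -1.0]]
ft_force: [1.3, -0.3, 0.7]
grip_width: 0.0428
```

>>> arm_command(rows="0.5 11.3 -17.4 0 0 0 -6.28; 0.5 13.1 -16.1 0 0 0 -6.28; 0.5 14.8 -14.5 0 0 0 -6.28; 0.5 16.3 -12.8 0 0 0 -6.28; 0.5 17.6 -11 0 0 0 -6.28")

```text
time_s: 7.8
position: [0.4821, -0.0737, 0.2368]
tool_rot: [[0.375, 0.927, 0.0], [0.927, -0.375, -0.0], [0.0, 0.0, -1.0]]
ft_force: [0.3, 0.8, 0.3]
grip_width: 0.0428
```

>>> arm_command(rows="0.5 18.7 -9 0 0 0 -6.28; 0.5 19.6 -6.9 0 0 0 -6.28; 0.5 20.2 -4.7 0 0 0 -6.28; 0.5 0 0 0 0 0 0; 0.5 0 0 0 0 0 0")

```text
time_s: 8.22
position: [0.4786, -0.012, 0.2368]
tool_rot: [[0.061, 0.998, 0.0], [0.998, -0.061, -0.0], [-0.0, 0.0, -1.0]]
ft_force: [-0.4, -0.1, 0.6]
grip_width: 0.0426
```

Run:
```python
from plan import *
snap('wrist','w3');snap('scene','s3')
a=cv2.imread('pics/w3.png');b=cv2.imread('pics/s3.png')[100:280,180:360]
b=cv2.resize(b,(420,420),interpolation=cv2.INTER_CUBIC)
cv2.imwrite('pics/w3b.png',np.hstack([cv2.resize(a[60:270,70:420],None,fx=1,fy=1),b[:210,:420]]) if 0 else cv2.resize(np.hstack([a[:,90:470],b[:, :420]]),(800,420)))
s=readout.observe();print(s['position'])
p,R=plan([(480.3,-13.5,120,86.5),(480.3,-13.5,86,86.5)],.5)
```

```text
[ 0.47882923 -0.01305102  0.23664214]
0.5 -0.1 0.4 29.2 0 0 -0.03; 0.5 -0.1 0.4 29.2 0 0 -0.03; 0.5 -0.1 0.4 29.2 0 0 -0.03; 0.5 -0.1 0.4 29.2 0 0 -0.03; 0.5 0.1 -0.1 33.8 0.01 0.02 0.01
```

View pics/w3b.png

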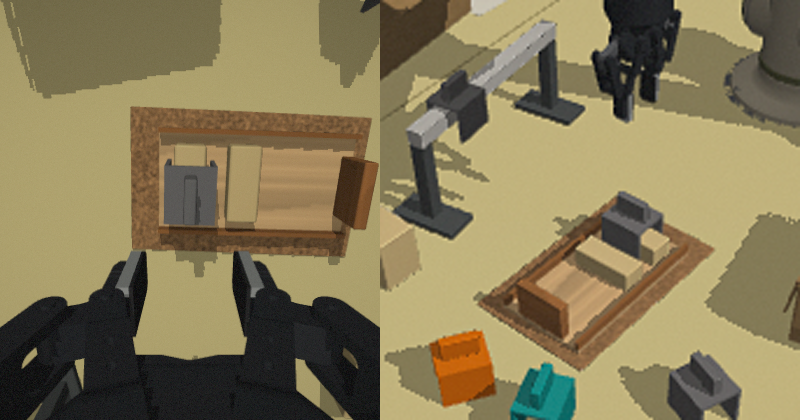

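Mould 2 hangs properly on the rail and the tray hasn't moved. Next I grasp mould 1.

>>> arm_command(rows="0.5 0 0.4 29 0 0 0; 0.5 0 0.4 29 0 0 0; 0.5 0 0.4 29 0 0 0; 0.5 0 0.4 29 0 0 0; 0.5 0 0 20 0 0 0")

```text
time_s: 8.73
position: [0.4797, -0.0135, 0.0983]
tool_rot: [[0.064, 0.998, -0.002], [0.998, -0.064, 0.0], [0.0, -0.002, -1.0]]
ft_force: [0.1, -0.6, -0.6]
grip_width: 0.0431
```

>>> arm_command(rows="0.5 0 0 14.5 0 0 0; 1 0 0 0 0 0 0; 1 0 0 0 0 0 0; 1 0 0 0 0 0 0; 1 0 0 0 0 0 0")

```text
time_s: 9.15
position: [0.4808, -0.013, 0.0871]
tool_rot: [[0.062, 0.998, 0.002], [0.998, -0.062, -0.001], [-0.0, 0.002, -1.0]]
ft_force: [-0.0, -0.5, -1.6]
grip_width: 0.0109
```

>>> arm_command(rows="1 0 0 0 0 0 0; 1 0 0 0 0 0 0; 1 0 0 -10 0 0 0; 1 0 0 -30 0 0 0; 1 0 0 -35 0 0 0")

```text
time_s: 9.57
position: [0.4793, -0.0123, 0.161]
tool_rot: [[0.061, 0.998, -0.004], [0.998, -0.061, 0.001], [0.001, -0.004, -1.0]]
ft_force: [1.2, -0.5, -0.5]
grip_width: 0.0106
```

>>> arm_command(rows="1 0 0 -35 0 0 0; 1 0 0 -35 0 0 0; 1 0 0 -25 0 0 0; 1 0 0 0 0 0 0")

```text
time_s: 9.9
position: [0.4817, -0.0129, 0.2614]
tool_rot: [[0.061, 0.998, 0.01], [0.998, -0.061, -0.003], [-0.002, 0.01, -1.0]]
ft_force: [-0.2, 0.2, -0.8]
grip_width: 0.0109
```

Run:
```python
from plan import *
p,R=plan([(425,-287.5,256,5)],1)
```

```text
1 -21.4 -3.1 0.4 0.04 -0.02 6.27; 1 -21.6 -0.7 0.4 0.04 -0.02 6.27; 1 -21.5 1.6 0.4 0.04 -0.02 6.27; 1 -21.2 4 0.5 0.04 -0.02 6.27; 1 -20.6 6.3 0.5 0.04 -0.02 6.27
1 -19.8 8.5 0.5 0.04 -0.02 6.27; 1 -18.8 10.6 0.5 0.04 -0.02 6.27; 1 -17.5 12.6 0.5 0.04 -0.02 6.27; 1 -16 14.4 0.5 0.04 -0.02 6.27; 1 -14.4 16.1 0.4 0.04 -0.02 6.27
1 -12.5 17.6 0.4 0.04 -0.02 6.27; 1 -10.5 18.8 0.4 0.04 -0.02 6.27; 1 -8.4 19.9 0.4 0.04 -0.02 6.27
```

>>> arm_command(rows="1 -21.4 -3.1 0 0 0 6.27; 1 -21.6 -0.7 0 0 0 6.27; 1 -21.5 1.6 0 0 0 6.27; 1 -21.2 4 0 0 0 6.27; 1 -20.6 6.3 0 0 0 6.27")

```text
time_s: 10.32
position: [0.4579, -0.119, 0.2557]
tool_rot: [[0.576, 0.818, -0.0], [0.818, -0.576, 0.0], [-0.0, -0.001, -1.0]]
ft_force: [1.2, 0.6, -0.8]
grip_width: 0.0109
```

>>> arm_command(rows="1 -19.8 8.5 0 0 0 6.27; 1 -18.8 10.6 0 0 0 6.27; 1 -17.5 12.6 0 0 0 6.27; 1 -16 14.4 0 0 0 6.27; 1 -14.4 16.1 0 0 0 6.27")

```text
time_s: 10.73
position: [0.4361, -0.2247, 0.2556]
tool_rot: [[0.917, 0.399, -0.001], [0.399, -0.917, 0.0], [-0.0, -0.001, -1.0]]
ft_force: [-0.2, 0.2, -0.2]
grip_width: 0.0111
```

>>> arm_command(rows="1 -12.5 17.6 0 0 0 6.27; 1 -10.5 18.8 0 0 0 6.27; 1 -8.4 19.9 0 0 0 6.27; 1 0 0 0 0 0 0; 1 0 0 0 0 0 0")

```text
time_s: 11.15
position: [0.4233, -0.2877, 0.2554]
tool_rot: [[0.996, 0.087, -0.001], [0.087, -0.996, 0.001], [-0.001, -0.001, -1.0]]
ft_force: [-0.1, 1.0, -1.0]
grip_width: 0.0107
```

Run:
```python
from plan import *
p,R=plan([(425,-287.5,256,5),(425,-287.5,182,5)],1)
```

```text
1 1.8 0 -0.6 -0.05 0.03 -0.03; 1 0 0 24.7 0 0 0; 1 0 0 24.7 0 0 0; 1 0 0 24.7 0 0 0
```

>>> arm_command(rows="1 1.8 0 24 0 0 0; 1 0 0 24 0 0 0; 1 0 0 20 0 0 0; 1 0 0 4 0 0 0; 1 0 0 0 0 0 0")

```text
time_s: 11.57
position: [0.4253, -0.286, 0.1832]
tool_rot: [[0.996, 0.089, -0.002], [0.089, -0.996, 0.002], [-0.002, -0.002, -1.0]]
ft_force: [0.0, 1.0, 0.2]
grip_width: 0.0107
```

>>> arm_command(rows="1 0 0 3 0 0 0; 1 0 0 2 0 0 0; 1 0 0 0 0 0 0")

```text
time_s: 11.82
position: [0.4257, -0.2871, 0.1796]
tool_rot: [[0.996, 0.088, 0.001], [0.088, -0.996, -0.001], [0.001, 0.001, -1.0]]
ft_force: [0.1, 0.4, -1.5]
grip_width: 0.0105
```

>>> arm_command(rows="1 0 0 1.5 0 0 0; 1 0 0 0 0 0 0; 1 0 0 0 0 0 0")

```text
time_s: 12.07
position: [0.4257, -0.2872, 0.1792]
tool_rot: [[0.996, 0.087, 0.002], [0.087, -0.996, -0.002], [0.002, 0.002, -1.0]]
ft_force: [-1.8, 1.7, 8.1]
grip_width: 0.0111
```

>>> arm_command(rows="0.5 0 0 0 0 0 0; 0.5 0 0 0 0 0 0; 0.5 0 0 0 0 0 0; 0.5 0 0 0 0 0 0")

```text
time_s: 12.4
position: [0.4254, -0.2872, 0.1775]
tool_rot: [[0.996, 0.087, 0.0], [0.087, -0.996, -0.0], [0.0, 0.0, -1.0]]
ft_force: [1.1, -0.2, 0.2]
grip_width: 0.043
```

>>> arm_command(rows="0.5 0 0 -10 0 0 0; 0.5 0 0 -25 0 0 0; 0.5 0 0 -25 0 0 0; 0.5 0 0 0 0 0 0")

```text
time_s: 12.73
position: [0.4265, -0.2882, 0.2418]
tool_rot: [[0.996, 0.087, 0.005], [0.087, -0.996, -0.006], [0.005, 0.006, -1.0]]
ft_force: [0.4, -0.2, -0.1]
grip_width: 0.0422
```

Run:
```python
from plan import *
p,R=plan([(640,180,240,62)],.5)
```

```text
0.5 16.9 -29.9 0 0.03 0 -3.8; 0.5 18.8 -28.7 0 0.03 0 -3.8; 0.5 20.7 -27.4 0 0.03 0 -3.8; 0.5 22.5 -25.9 0.1 0.03 0 -3.8; 0.5 24.1 -24.4 0.1 0.03 0 -3.8
0.5 25.7 -22.7 0.1 0.03 0 -3.8; 0.5 27.2 -21 0.1 0.03 0 -3.8; 0.5 28.5 -19.1 0.1 0.03 0 -3.8; 0.5 29.7 -17.2 0.1 0.03 0 -3.8; 0.5 30.8 -15.2 0.1 0.03 0 -3.8
0.5 31.7 -13.1 0.1 0.03 0 -3.8; 0.5 32.5 -11 0.1 0.03 0 -3.8; 0.5 33.2 -8.8 0.1 0.03 0 -3.8; 0.5 33.7 -6.6 0.1 0.03 0 -3.8; 0.5 34 -4.3 0.2 0.03 0 -3.8
```

>>> arm_command(rows="0.5 16.9 -29.9 0 0 0 -3.8; 0.5 18.8 -28.7 0 0 0 -3.8; 0.5 20.7 -27.4 0 0 0 -3.8; 0.5 22.5 -25.9 0 0 0 -3.8; 0.5 24.1 -24.4 0 0 0 -3.8")

```text
time_s: 13.15
position: [0.4969, -0.1294, 0.2371]
tool_rot: [[0.912, 0.409, -0.0], [0.409, -0.912, 0.0], [-0.0, -0.0, -1.0]]
ft_force: [0.6, -1.0, -0.1]
grip_width: 0.0426
```

>>> arm_command(rows="0.5 25.7 -22.7 0 0 0 -3.8; 0.5 27.2 -21 0 0 0 -3.8; 0.5 28.5 -19.1 0 0 0 -3.8; 0.5 29.7 -17.2 0 0 0 -3.8; 0.5 30.8 -15.2 0 0 0 -3.8")

```text
time_s: 13.57
position: [0.5682, 0.0269, 0.237]
tool_rot: [[0.729, 0.684, -0.001], [0.684, -0.729, 0.0], [-0.0, -0.0, -1.0]]
ft_force: [0.8, -0.3, 0.5]
grip_width: 0.0426
```

>>> arm_command(rows="0.5 31.7 -13.1 0 0 0 -3.8; 0.5 32.5 -11 0 0 0 -3.8; 0.5 33.2 -8.8 0 0 0 -3.8; 0.5 33.7 -6.6 0 0 0 -3.8; 0.5 34 -4.3 0 0 0 -3.8")

```text
time_s: 13.98
position: [0.6395, 0.183, 0.2368]
tool_rot: [[0.466, 0.885, -0.001], [0.885, -0.466, -0.0], [-0.0, -0.001, -1.0]]
ft_force: [0.3, -0.6, 0.1]
grip_width: 0.043
```

>>> arm_command(rows="0.5 0 0 0 0 0 0; 0.5 0 0 0 0 0 0")

```text
time_s: 14.15
position: [0.6392, 0.1827, 0.2361]
tool_rot: [[0.468, 0.884, -0.001], [0.884, -0.468, -0.0], [-0.001, -0.001, -1.0]]
ft_force: [-0.9, -0.1, -0.4]
grip_width: 0.0425
```

Run:
```python
from plan import *
snap('wrist','w4')
a=cv2.imread('pics/w4.png');cv2.imwrite('pics/w4b.png',cv2.resize(a,(784,588),interpolation=cv2.INTER_CUBIC))
```

View pics/w4b.png

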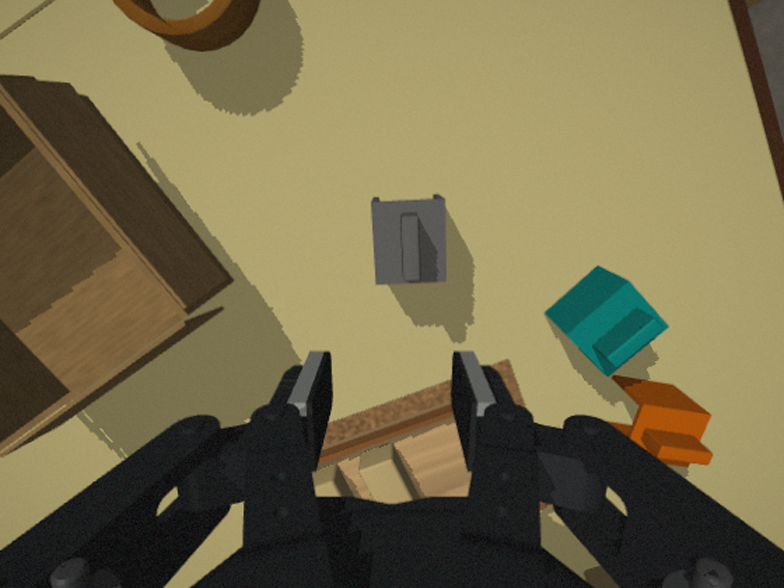

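The grey table mould's rib runs from (409,213) to (411,281), nearly parallel to the jaws.

Run:
```python
from plan import *
m=load('w4')
a=unproj(m,409/1.4,213/1.4,.078)*1000;b=unproj(m,411/1.4,281/1.4,.078)*1000;d=a-b;c=(a+b)/2
h=np.degrees(np.arctan2(d[1],d[0]));print(a,b,np.linalg.norm(d),c,h)
plan([(c[0],c[1],130,h),(c[0],c[1],78,h)],.5)
```

```text
[667.2957986  214.96370563  78.        ] [647.73660802 173.97004253  78.        ] 45.420726003564866 [657.51620331 194.46687408  78.        ] 64.49292237210247
0.5 5.1 2.6 26.6 -0.01 0.01 -0.62; 0.5 5 2.6 26.6 -0.01 0.01 -0.62; 0.5 5 2.7 26.6 -0.01 0.01 -0.62; 0.5 5 2.7 26.6 -0.01 0.01 -0.62; 0.5 0 0.1 26.1 -0.01 0.01 0
0.5 0 0 26.1 -0.01 0.01 0
```

>>> arm_command(rows="0.5 5 2.6 26.6 0 0 -0.6; 0.5 5 2.6 26.6 0 0 -0.6; 0.5 5 2.7 26.6 0 0 -0.6; 0.5 5 2.7 26.6 0 0 -0.6; 0.5 0 0 26 0 0 0")

```text
time_s: 14.62
position: [0.6579, 0.1931, 0.1039]
tool_rot: [[0.433, 0.901, 0.0], [0.901, -0.433, -0.0], [0.0, 0.0, -1.0]]
ft_force: [1.1, -0.9, -0.5]
grip_width: 0.0428
```

>>> arm_command(rows="0.5 0 0 18 0 0 0; 0.5 0 0 7 0 0 0; 1 0 0 0 0 0 0; 1 0 0 0 0 0 0; 1 0 0 0 0 0 0")

```text
time_s: 15.03
position: [0.6584, 0.1939, 0.082]
tool_rot: [[0.433, 0.902, 0.003], [0.902, -0.433, 0.0], [0.002, 0.002, -1.0]]
ft_force: [0.3, -0.6, -1.3]
grip_width: 0.0107
```

>>> arm_command(rows="1 0 0 0 0 0 0; 1 0 0 0 0 0 0; 1 0 0 -10 0 0 0; 1 0 0 -30 0 0 0; 1 0 0 -35 0 0 0")

```text
time_s: 15.45
position: [0.6566, 0.1942, 0.1546]
tool_rot: [[0.432, 0.902, -0.005], [0.902, -0.432, -0.0], [-0.002, -0.004, -1.0]]
ft_force: [-0.1, 0.4, -0.3]
grip_width: 0.0108
```

>>> arm_command(rows="1 0 0 -35 0 0 0; 1 0 0 -35 0 0 0; 1 0 0 -35 0 0 0; 1 0 0 -8 0 0 0; 1 0 0 0 0 0 0")

```text
time_s: 15.87
position: [0.658, 0.1945, 0.2721]
tool_rot: [[0.432, 0.902, 0.007], [0.902, -0.432, 0.001], [0.004, 0.006, -1.0]]
ft_force: [-0.0, 0.1, -0.9]
grip_width: 0.0104
```

Run:
```python
from plan import *
plan([(380,-150,262,5),(355.3,-293.6,262,5)],1)
```

```text
1 -33.1 -7.8 0.6 0.01 -0.03 4.57; 1 -33.7 -5.2 0.6 0.01 -0.03 4.57; 1 -34 -2.5 0.7 0.01 -0.03 4.57; 1 -34.1 0.2 0.7 0.01 -0.03 4.57; 1 -33.9 2.9 0.7 0.01 -0.03 4.57
1 -33.6 5.6 0.7 0.01 -0.03 4.57; 1 -33 8.3 0.7 0.01 -0.03 4.57; 1 -32.3 10.9 0.7 0.01 -0.03 4.57; 1 -31.3 13.4 0.8 0.01 -0.03 4.57; 1 -30.1 15.9 0.8 0.01 -0.03 4.57
1 -28.8 18.2 0.8 0.01 -0.03 4.57; 1 -27.2 20.5 0.8 0.01 -0.03 4.57; 1 -25.5 22.6 0.8 0.01 -0.03 4.57; 1 -7.4 28.2 0 0.01 0 0; 1 -7.4 28.2 0 0.01 0 0
1 -7.4 28.2 0 0.01 0 0; 1 -7.4 28.2 0 0.01 0 0; 1 -7.4 28.2 0 0.01 0 0
```

>>> arm_command(rows="1 -33.1 -7.8 0 0 0 4.57; 1 -33.7 -5.2 0 0 0 4.57; 1 -34 -2.5 0 0 0 4.57; 1 -34.1 0.2 0 0 0 4.57; 1 -33.9 2.9 0 0 0 4.57")

```text
time_s: 16.28
position: [0.5485, 0.0609, 0.2663]
tool_rot: [[0.751, 0.661, -0.004], [0.661, -0.751, 0.0], [-0.002, -0.003, -1.0]]
ft_force: [0.7, -0.8, -0.8]
grip_width: 0.0104
```

>>> arm_command(rows="1 -33.6 5.6 0 0 0 4.57; 1 -33 8.3 0 0 0 4.57; 1 -32.3 10.9 0 0 0 4.57; 1 -31.3 13.4 0 0 0 4.57; 1 -30.1 15.9 0 0 0 4.57")

```text
time_s: 16.7
position: [0.4416, -0.0712, 0.2666]
tool_rot: [[0.948, 0.317, -0.003], [0.317, -0.948, 0.001], [-0.002, -0.002, -1.0]]
ft_force: [-0.1, -0.3, -0.2]
grip_width: 0.0106
```

>>> arm_command(rows="1 -28.8 18.2 0 0 0 4.57; 1 -27.2 20.5 0 0 0 4.57; 1 -25.5 22.6 0 0 0 4.57; 1 -7.4 28.2 0 0 0 0; 1 -7.4 28.2 0 0 0 0")

```text
time_s: 17.12
position: [0.3678, -0.2081, 0.267]
tool_rot: [[0.996, 0.086, -0.002], [0.086, -0.996, 0.002], [-0.001, -0.002, -1.0]]
ft_force: [2.4, -0.4, -0.3]
grip_width: 0.0102
```

>>> arm_command(rows="1 -7.4 28.2 0 0 0 0; 1 -7.4 28.2 0 0 0 0; 1 -7.4 28.2 0 0 0 0; 1 0 0 0 0 0 0; 1 0 0 0 0 0 0")

```text
time_s: 17.53
position: [0.354, -0.2942, 0.2665]
tool_rot: [[0.996, 0.085, -0.002], [0.085, -0.996, 0.003], [-0.002, -0.003, -1.0]]
ft_force: [0.7, 0.1, -1.1]
grip_width: 0.0103
```

Run:
```python
from plan import *
plan([(355.3,-293.6,262,5),(355.3,-293.6,188,5)],1)
```

```text
1 1.3 -0.5 4.5 -0.18 0.1 -0.14; 1 0 0 24.7 0 0 0; 1 0 0 24.7 0 0 0; 1 0 0 24.7 0 0 0
```

>>> arm_command(rows="1 1.3 0 24 0 0 0; 1 0 0 24 0 0 0; 1 0 0 24 0 0 0; 1 0 0 6 0 0 0; 1 0 0 0 0 0 0")

```text
time_s: 17.95
position: [0.3557, -0.2921, 0.1887]
tool_rot: [[0.996, 0.088, -0.003], [0.088, -0.996, 0.004], [-0.002, -0.004, -1.0]]
ft_force: [0.1, 0.1, -0.8]
grip_width: 0.0106
```

>>> arm_command(rows="1 0 0 3 0 0 0; 1 0 0 2 0 0 0; 1 0 0 0 0 0 0")

```text
time_s: 18.2
position: [0.3563, -0.2938, 0.1857]
tool_rot: [[0.996, 0.087, 0.001], [0.087, -0.996, -0.001], [0.001, 0.001, -1.0]]
ft_force: [-0.3, 0.1, -0.9]
grip_width: 0.0106
```

>>> arm_command(rows="1 0 0 1.5 0 0 0; 1 0 0 0 0 0 0; 1 0 0 0 0 0 0")

```text
time_s: 18.45
position: [0.3561, -0.2938, 0.1839]
tool_rot: [[0.996, 0.087, 0.0], [0.087, -0.996, -0.0], [0.0, 0.0, -1.0]]
ft_force: [-0.5, -0.1, -0.6]
grip_width: 0.0105
```

>>> arm_command(rows="1 0 0 1.5 0 0 0; 1 0 0 0 0 0 0; 1 0 0 0 0 0 0")

```text
time_s: 18.7
position: [0.3561, -0.294, 0.1837]
tool_rot: [[0.996, 0.087, 0.001], [0.087, -0.996, -0.002], [0.001, 0.002, -1.0]]
ft_force: [-3.1, 3.4, 13.7]
grip_width: 0.0104
```

>>> arm_command(rows="1 0 0 -1 0 0 0; 0.5 0 0 0 0 0 0; 0.5 0 0 0 0 0 0; 0.5 0 0 0 0 0 0; 0.5 0 0 0 0 0 0")

```text
time_s: 19.12
position: [0.356, -0.2938, 0.183]
tool_rot: [[0.996, 0.087, -0.0], [0.087, -0.996, 0.0], [-0.0, -0.0, -1.0]]
ft_force: [0.7, 0.0, 0.7]
grip_width: 0.0426
```

>>> arm_command(rows="0.5 0 0 -10 0 0 0; 0.5 0 0 -25 0 0 0; 0.5 0 0 -30 0 0 0; 0.5 0 0 -15 0 0 0; 0.5 0 0 0 0 0 0")

```text
time_s: 19.53
position: [0.3568, -0.2946, 0.2661]
tool_rot: [[0.996, 0.087, 0.004], [0.087, -0.996, -0.005], [0.003, 0.005, -1.0]]
ft_force: [-0.1, 0.3, 1.1]
grip_width: 0.0425
```

Run:
```python
from plan import *
plan([(600,-25,265,85)],.5)
```

```text
0.5 20.4 -19 0.1 0.03 0 -6.15; 0.5 22.4 -16.7 0.1 0.03 0 -6.15; 0.5 24 -14.2 0.1 0.03 0 -6.15; 0.5 25.4 -11.6 0.1 0.03 0 -6.15; 0.5 26.5 -8.8 0.1 0.03 0 -6.15
0.5 27.3 -5.9 0.1 0.03 0 -6.15; 0.5 27.8 -2.9 0.1 0.03 0 -6.15; 0.5 27.9 0 0.1 0.03 0 -6.15; 0.5 27.8 3 0.1 0.03 0 -6.15; 0.5 27.3 6 0.1 0.03 0 -6.15
0.5 26.5 8.9 0.1 0.03 0 -6.15; 0.5 25.4 11.7 0.1 0.03 0 -6.15; 0.5 24 14.3 0.1 0.03 0 -6.15
```

>>> arm_command(rows="0.5 20.4 -19 0 0 0 -6.15; 0.5 22.4 -16.7 0 0 0 -6.15; 0.5 24 -14.2 0 0 0 -6.15; 0.5 25.4 -11.6 0 0 0 -6.15; 0.5 26.5 -8.8 0 0 0 -6.15")

```text
time_s: 19.95
position: [0.4501, -0.1889, 0.2621]
tool_rot: [[0.809, 0.588, -0.001], [0.588, -0.809, 0.001], [-0.001, -0.001, -1.0]]
ft_force: [0.7, -0.3, -0.2]
grip_width: 0.0429
```

>>> arm_command(rows="0.5 27.3 -5.9 0 0 0 -6.15; 0.5 27.8 -2.9 0 0 0 -6.15; 0.5 27.9 0 0 0 0 -6.15; 0.5 27.8 3 0 0 0 -6.15; 0.5 27.3 6 0 0 0 -6.15")

```text
time_s: 20.37
position: [0.5437, -0.0851, 0.2619]
tool_rot: [[0.394, 0.919, -0.002], [0.919, -0.394, 0.001], [-0.0, -0.002, -1.0]]
ft_force: [-0.2, -0.9, 0.1]
grip_width: 0.0427
```

>>> arm_command(rows="0.5 26.5 8.9 0 0 0 -6.15; 0.5 25.4 11.7 0 0 0 -6.15; 0.5 24 14.3 0 0 0 -6.15; 0.5 0 0 0 0 0 0; 0.5 0 0 0 0 0 0")

```text
time_s: 20.78
position: [0.5995, -0.0232, 0.2615]
tool_rot: [[0.087, 0.996, -0.002], [0.996, -0.087, 0.0], [0.0, -0.002, -1.0]]
ft_force: [-0.9, -0.2, 0.0]
grip_width: 0.0427
```

Run:
```python
from plan import *
snap('wrist','w5');snap('scene','s5')
a=cv2.imread('pics/w5.png')[80:270,20:440];b=cv2.imread('pics/s5.png')[90:290,170:450]
cv2.imwrite('pics/w5b.png',np.vstack([cv2.resize(a[:190, :],(600,271),interpolation=cv2.INTER_CUBIC),cv2.resize(b[10:160],(600,321),interpolation=cv2.INTER_CUBIC)]))
```

```text
(no output)
```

View pics/w5b.png

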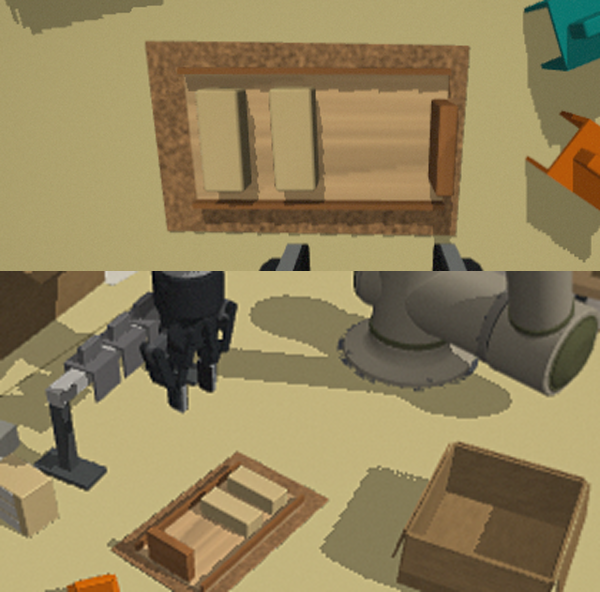

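Run:
```python
from plan import *
a=cv2.imread('pics/w5.png')[140:225,300:360];cv2.imwrite('pics/w5c.png',cv2.resize(a,None,fx=7,fy=7,interpolation=cv2.INTER_CUBIC))
```

```text
(no output)
```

View pics/w5c.png

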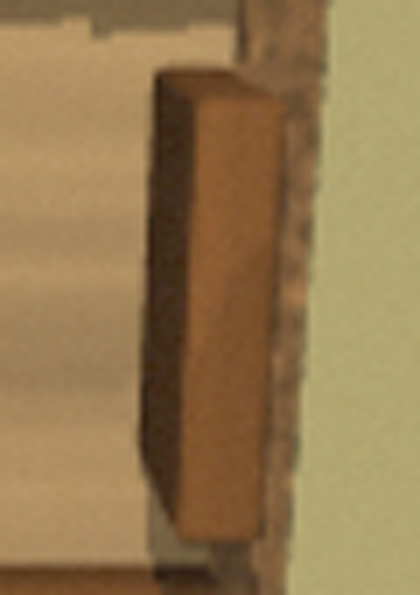

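Run:
```python
from plan import *
m=load('w5')
q=[unproj(m,x/7+300,y/7+140,.067)*1000 for x,y in [(193,98),(282,98),(264,541),(178,541)]]
print(np.round(q,1)); c=np.mean(q,0); d=(q[0]+q[1]-q[2]-q[3])/2; h=np.degrees(np.arctan2(d[1],d[0])); print(c,np.linalg.norm(d),h)
print('tray ctr',c[:2]-103*np.array([np.sin(np.radians(h)),-np.cos(np.radians(h))]))
plan([(c[0],c[1],120,h),(c[0],c[1],58,h)],.5)
```

```text
[[649.9   9.3  67. ]
 [662.8   8.2  67. ]
 [657.8 -59.5  67. ]
 [644.6 -58.3  67. ]]
[653.77012673 -25.06767022  67.        ] 67.83598035032061 85.67128711668283
tray ctr [551.06394104 -17.29339079]
0.5 0.9 11 28.4 -0.02 0 -0.16; 0.5 0.8 11 28.4 -0.02 0 -0.16; 0.5 0.8 11 28.4 -0.02 0 -0.16; 0.5 0.8 11 28.5 -0.02 0 -0.16; 0.5 0.8 11 28.5 -0.02 0 -0.16
0.5 0 -0.1 31 0.01 0 0; 0.5 0 -0.1 31 0.01 0 0
```

>>> arm_command(rows="0.5 0.9 11 28.4 0 0 0; 0.5 0.8 11 28.4 0 0 -0.3; 0.5 0.8 11 28.4 0 0 -0.3; 0.5 0.8 11 28.5 0 0 -0.1; 0.5 0.8 11 28.5 0 0 0", squeeze=100)

```text
time_s: 21.3
position: [0.6542, -0.0258, 0.1197]
tool_rot: [[0.078, 0.997, -0.0], [0.997, -0.078, -0.0], [-0.0, -0.0, -1.0]]
ft_force: [0.7, 0.0, -0.6]
grip_width: 0.0423
```

>>> arm_command(rows="0.5 0 0 25 0 0 0; 0.5 0 0 25 0 0 0; 0.5 0 0 8 0 0 0; 0.5 0 0 0 0 0 0; 0.5 0 0 0 0 0 0")

```text
time_s: 21.72
position: [0.6546, -0.0253, 0.0639]
tool_rot: [[0.077, 0.997, 0.001], [0.997, -0.077, -0.0], [-0.0, 0.001, -1.0]]
ft_force: [-0.0, 0.5, 0.8]
grip_width: 0.0429
```

>>> arm_command(rows="1 0 0 0 0 0 0; 1 0 0 0 0 0 0; 1 0 0 0 0 0 0; 1 0 0 0 0 0 0; 1 0 0 0 0 0 0")

```text
time_s: 22.13
position: [0.6552, -0.0248, 0.0651]
tool_rot: [[0.077, 0.997, 0.004], [0.997, -0.077, -0.001], [-0.0, 0.004, -1.0]]
ft_force: [-0.7, -0.4, 6.2]
grip_width: 0.0114
```

>>> arm_command(rows="1 0 0 0 0 0 0; 1 0 0 0 0 0 0; 1 0 0 0 0 0 0; 1 0 0 0 0 0 0; 1 0 0 0 0 0 0")

```text
time_s: 22.55
position: [0.6552, -0.0248, 0.0651]
tool_rot: [[0.077, 0.997, 0.004], [0.997, -0.077, -0.001], [-0.0, 0.004, -1.0]]
ft_force: [-0.3, 0.3, 6.2]
grip_width: 0.0109
```

Run:
```python
from plan import *
m=load('w5')
q=[unproj(m,x/1.4286+20,y/1.4286+80,.003)*1000 for x,y in [(147,42),(468,46),(456,235),(168,231)]]
print(np.round(q,1)); c=np.mean(q,0); d=(q[1]+q[2]-q[0]-q[3])/2; print(c,np.linalg.norm(d),np.degrees(np.arctan2(d[1],d[0])))
s=readout.observe();print(s['position'],s['tool_rot'],s['grip_width'])
```

```text
[[ 419.4   75.3    3. ]
 [ 684.6   48.4    3. ]
 [ 669.1 -119.4    3. ]
 [ 401.1  -92.7    3. ]]
[543.56033249 -22.09671423   3.        ] 267.94034663657294 -5.744809850002388
[ 0.65524476 -0.02478337  0.06511718] [[ 7.65189287e-02  9.97061747e-01  3.56751131e-03]
 [ 9.97068034e-01 -7.65168673e-02 -7.10966942e-04]
 [-4.35903151e-04  3.61145391e-03 -9.99993384e-01]] 0.010914702747876174
```

>>> arm_command(rows="1 0 0 -2 0 0 0; 1 0 0 -4 0 0 0; 1 0 0 -6 0 0 0; 1 0 0 -6 0 0 0; 1 0 0 0 0 0 0")

```text
time_s: 22.97
position: [0.655, -0.0247, 0.0824]
tool_rot: [[0.076, 0.997, 0.002], [0.997, -0.076, -0.001], [-0.0, 0.002, -1.0]]
ft_force: [1.4, 0.9, -5.1]
grip_width: 0.0111
```

>>> arm_command(rows="1 0 0 -6 0 0 0; 1 0 0 -8 0 0 0; 1 0 0 -8 0 0 0; 1 0 0 -4 0 0 0; 1 0 0 0 0 0 0")

```text
time_s: 23.38
position: [0.655, -0.0247, 0.1085]
tool_rot: [[0.076, 0.997, 0.002], [0.997, -0.076, -0.001], [-0.0, 0.002, -1.0]]
ft_force: [-0.7, -0.7, -4.6]
grip_width: 0.0111
```

Run:
```python
from plan import *
snap('side','d6');snap('wrist','w6')
s=readout.observe();print(s['wrist_torque'],s['ft_force'])
a=cv2.imread('pics/d6.png')[190:390,200:400];b=cv2.imread('pics/w6.png')
cv2.imwrite('pics/d6b.png',np.hstack([cv2.resize(a,(420,420),interpolation=cv2.INTER_CUBIC),b[:,:380]]))
```

```text
[-0.06064279 -0.54429488  0.06851011] [-0.19080668 -0.18889913 -5.56651066]
```

View pics/d6b.png

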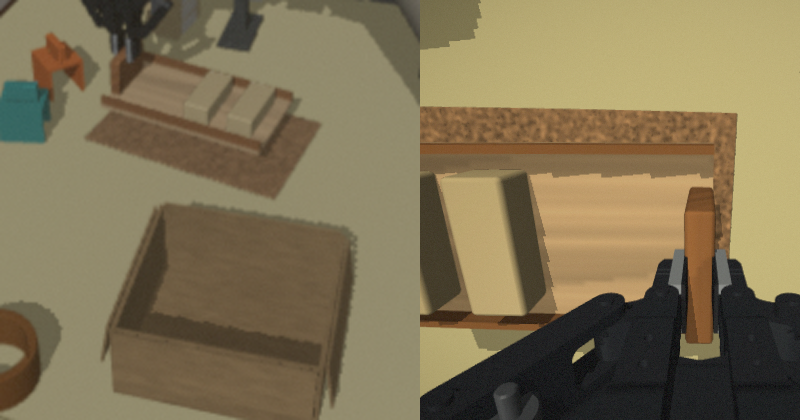

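>>> arm_command(rows="1 0 0 6 0 0 0; 1 0 0 9 0 0 0; 1 0 0 9 0 0 0; 1 0 0 9 0 0 0; 1 0 0 5 0 0 0")

```text
time_s: 23.9
position: [0.6538, -0.0245, 0.0666]
tool_rot: [[0.076, 0.997, -0.003], [0.997, -0.076, 0.001], [0.0, -0.003, -1.0]]
ft_force: [0.6, 0.2, -4.6]
grip_width: 0.0113
```

>>> arm_command(rows="1 0 0 4 0 0 0; 1 0 0 2 0 0 0; 1 0 0 0 0 0 0")

```text
time_s: 24.15
position: [0.6541, -0.0245, 0.0651]
tool_rot: [[0.076, 0.997, -0.0], [0.997, -0.076, -0.0], [-0.0, -0.0, -1.0]]
ft_force: [-8.1, 1.3, 13.9]
grip_width: 0.011
```

>>> arm_command(rows="0.5 0 0 0 0 0 0; 0.5 0 0 0 0 0 0; 0.5 0 0 0 0 0 0; 0.5 0 0 0 0 0 0; 0.5 0 0 0 0 0 0")

```text
time_s: 24.57
position: [0.6545, -0.0247, 0.0628]
tool_rot: [[0.076, 0.997, -0.0], [0.997, -0.076, 0.0], [0.0, -0.0, -1.0]]
ft_force: [-0.3, 0.2, -0.7]
grip_width: 0.0427
```

>>> arm_command(rows="0.5 0 0 6 0 0 0; 0.5 0 0 8 0 0 0; 0.5 0 0 0 0 0 0; 0.5 0 0 0 0 0 0")

```text
time_s: 24.9
position: [0.654, -0.0245, 0.0479]
tool_rot: [[0.076, 0.997, -0.002], [0.997, -0.076, 0.0], [0.0, -0.002, -1.0]]
ft_force: [1.2, 0.4, 0.2]
grip_width: 0.0423
```

>>> arm_command(rows="1 0 0 0 0 0 0; 1 0 0 0 0 0 0; 1 0 0 0 0 0 0; 1 0 0 0 0 0 0; 1 0 0 0 0 0 0")

```text
time_s: 25.32
position: [0.6546, -0.0246, 0.0494]
tool_rot: [[0.076, 0.997, 0.001], [0.997, -0.076, 0.0], [0.0, 0.001, -1.0]]
ft_force: [-0.9, 0.2, 2.8]
grip_width: 0.0123
```

>>> arm_command(rows="1 0 0 0 0 0 0; 1 0 0 0 0 0 0; 1 0 0 0 0 0 0; 1 0 0 0 0 0 0; 1 0 0 0 0 0 0")

```text
time_s: 25.73
position: [0.6546, -0.0246, 0.0494]
tool_rot: [[0.076, 0.997, 0.001], [0.997, -0.076, 0.0], [0.0, 0.001, -1.0]]
ft_force: [-1.6, 1.4, 6.0]
grip_width: 0.0122
```

Run:
```python
from plan import *
p,R=plan([(654.6,-24.6,190,85.6)],1,step=14)
print('--')
plan([(634,302,190,90)],1,p,R,step=16)
```

```text
1 0 0 -12.8 0 0 0; 1 0 0 -12.8 0 0 0; 1 0 0 -12.8 0 0 0; 1 0 0 -12.8 0 0 0; 1 0 0 -12.8 0 0 0
1 0 0 -12.8 0 0 0; 1 0 0 -12.8 0 0 0; 1 0 0 -12.8 0 0 0; 1 0 0 -12.8 0 0 0; 1 0 0 -12.8 0 0 0
1 0 0 -12.8 0 0 0
--
1 15.4 -2.2 0 0 0 -0.21; 1 15.4 -2.1 0 0 0 -0.21; 1 15.4 -2 0 0 0 -0.21; 1 15.5 -2 0 0 0 -0.21; 1 15.5 -1.9 0 0 0 -0.21
1 15.5 -1.9 0 0 0 -0.21; 1 15.5 -1.8 0 0 0 -0.21; 1 15.5 -1.8 0 0 0 -0.21; 1 15.5 -1.7 0 0 0 -0.21; 1 15.5 -1.6 0 0 0 -0.21
1 15.5 -1.6 0 0 0 -0.21; 1 15.5 -1.5 0 0 0 -0.21; 1 15.5 -1.5 0 0 0 -0.21; 1 15.5 -1.4 0 0 0 -0.21; 1 15.5 -1.4 0 0 0 -0.21
1 15.5 -1.3 0 0 0 -0.21; 1 15.5 -1.2 0 0 0 -0.21; 1 15.5 -1.2 0 0 0 -0.21; 1 15.5 -1.1 0 0 0 -0.21; 1 15.5 -1.1 0 0 0 -0.21
1 15.5 -1 0 0 0 -0.21
```

>>> arm_command(rows="1 0 0 -4 0 0 0; 1 0 0 -8 0 0 0; 1 0 0 -12 0 0 0; 1 0 0 -13 0 0 0; 1 0 0 -13 0 0 0")

```text
time_s: 26.15
position: [0.6545, -0.0247, 0.1]
tool_rot: [[0.076, 0.997, 0.0], [0.997, -0.076, -0.0], [-0.0, 0.0, -1.0]]
ft_force: [-0.7, 0.9, -4.3]
grip_width: 0.0124
```

>>> arm_command(rows="1 0 0 -13 0 0 0; 1 0 0 -13 0 0 0; 1 0 0 -13 0 0 0; 1 0 0 -13 0 0 0; 1 0 0 -13 0 0 0")

```text
time_s: 26.57
position: [0.6543, -0.0246, 0.1653]
tool_rot: [[0.076, 0.997, 0.0], [0.997, -0.076, -0.0], [-0.0, 0.0, -1.0]]
ft_force: [-0.8, 0.2, -5.0]
grip_width: 0.0122
```

>>> arm_command(rows="1 0 0 -12 0 0 0; 1 0 0 -8 0 0 0; 1 0 0 -4 0 0 0; 1 0 0 0 0 0 0")

```text
time_s: 26.9
position: [0.6546, -0.0247, 0.1889]
tool_rot: [[0.076, 0.997, 0.002], [0.997, -0.076, -0.0], [-0.0, 0.002, -1.0]]
ft_force: [0.7, 0.2, -5.9]
grip_width: 0.0125
```

>>> arm_command(rows="1 5 -0.6 0 0 0 -0.1; 1 10 -1.3 0 0 0 -0.2; 1 15.4 -2 0 0 0 -0.2; 1 15.5 -2 0 0 0 -0.2; 1 15.5 -1.9 0 0 0 -0.2")

```text
time_s: 27.32
position: [0.6505, 0.0395, 0.1876]
tool_rot: [[0.059, 0.998, -0.001], [0.998, -0.059, 0.0], [0.0, -0.001, -1.0]]
ft_force: [0.3, -0.0, -5.8]
grip_width: 0.0125
```

>>> arm_command(rows="1 15.5 -1.9 0 0 0 -0.2; 1 15.5 -1.8 0 0 0 -0.2; 1 15.5 -1.8 0 0 0 -0.2; 1 15.5 -1.7 0 0 0 -0.2; 1 15.5 -1.6 0 0 0 -0.2")

```text
time_s: 27.73
position: [0.6461, 0.1168, 0.1879]
tool_rot: [[0.042, 0.999, 0.0], [0.999, -0.042, -0.0], [-0.0, 0.0, -1.0]]
ft_force: [-0.3, -1.2, -5.9]
grip_width: 0.0123
```

>>> arm_command(rows="1 15.5 -1.6 0 0 0 -0.2; 1 15.5 -1.5 0 0 0 -0.2; 1 15.5 -1.5 0 0 0 -0.2; 1 15.5 -1.4 0 0 0 -0.2; 1 15.5 -1.4 0 0 0 -0.2")

```text
time_s: 28.15
position: [0.6415, 0.1943, 0.1879]
tool_rot: [[0.025, 1.0, -0.0], [1.0, -0.025, -0.0], [-0.0, -0.0, -1.0]]
ft_force: [0.5, 0.0, -5.8]
grip_width: 0.0128
```

>>> arm_command(rows="1 15.5 -1.3 0 0 0 -0.2; 1 15.5 -1.2 0 0 0 -0.2; 1 15.5 -1.2 0 0 0 -0.2; 1 15.5 -1.1 0 0 0 -0.2; 1 15.5 -1.1 0 0 0 -0.2")

```text
time_s: 28.57
position: [0.6371, 0.2719, 0.1879]
tool_rot: [[0.008, 1.0, -0.0], [1.0, -0.008, -0.0], [-0.0, -0.0, -1.0]]
ft_force: [-0.6, -0.6, -5.2]
grip_width: 0.0124
```

>>> arm_command(rows="1 14 -1 0 0 0 -0.2; 1 10 -0.5 0 0 0 -0.2; 1 5 0 0 0 0 -0.2; 1 0 0 0 0 0 0; 1 0 0 0 0 0 0")

```text
time_s: 28.98
position: [0.636, 0.2991, 0.1878]
tool_rot: [[-0.002, 1.0, -0.0], [1.0, 0.002, -0.0], [-0.0, -0.0, -1.0]]
ft_force: [0.4, -0.4, -4.6]
grip_width: 0.0121
```

Run:
```python
from plan import *
snap('side','d7');snap('scene','s7')
s=readout.observe();print(s['wrist_torque'],s['ft_force'],s['grip_width'])
a=cv2.imread('pics/d7.png')[220:400,180:400];b=cv2.imread('pics/s7.png')[150:290,280:460]
cv2.imwrite('pics/d7b.png',np.hstack([cv2.resize(a,(400,327),interpolation=cv2.INTER_CUBIC),cv2.resize(b,(400,327),interpolation=cv2.INTER_CUBIC)]))
```

```text
[ 0.00417782 -0.56379459  0.03231757] [ 0.62451157  0.60266923 -5.1633621 ] 0.012303869741099937
```

View pics/d7b.png

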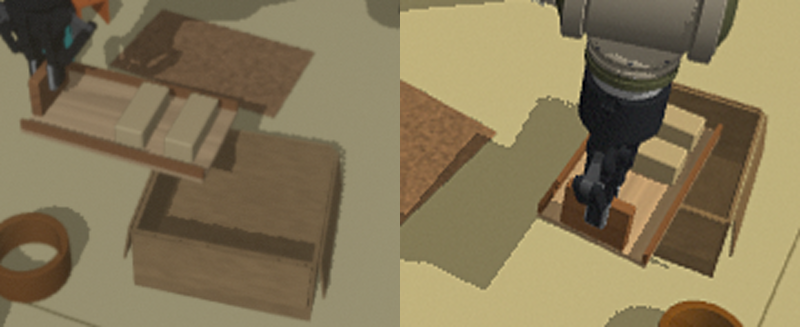

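Run:
```python
from plan import *
m=load('s7')
for u,v in [(445,198.6),(429.5,246)]: print(np.round(unproj(m,u,v,.09)*1000))
m=load('d7')
k=400/220
for x,y in [(342,150),(160,130),(135,232),(318,258)]: print('side',np.round(unproj(m,x/k+180,y/k+220,.09)*1000))
L0=np.array([421,302,0.]);s=readout.observe();p=np.array(s['position'])*1000;R=np.array(s['tool_rot'])
wps=[]
for a,lz in [(0,130),(10,118),(20,105),(30,95),(42,85)]:
    t=np.radians(a);x=213*np.cos(t)-40.4*np.sin(t);z=213*np.sin(t)+40.4*np.cos(t)
    wps.append((421+x,302,lz+z,down(90)@Ro.from_euler('x',-a,degrees=True).as_matrix()))
print(wps[-1][:3]); plan(wps,1,p,R,step=16,rstep=2.6)
```

```text
[288. 383.  90.]
[486. 405.  90.]
side [302. 201.  90.]
side [519. 245.  90.]
side [483. 403.  90.]
side [291. 369.  90.]
(np.float64(552.2569713297871), 302, np.float64(257.54787010372354))
1 1.7 -1 8.8 0 0.01 0.04; 1 1.7 -1 8.8 0 0.01 0.04; 1 0 -2.6 -6.1 -2.5 0 0; 1 0 -2.3 -6.2 -2.5 0 0; 1 0 -2 -6.3 -2.5 0 0
1 0 -1.8 -6.4 -2.5 0 0; 1 0 -3.1 -5.9 -2.5 0 0; 1 0 -2.9 -6 -2.5 0 0; 1 0 -2.6 -6.1 -2.5 0 0; 1 0 -2.3 -6.3 -2.5 0 0
1 0 -3.4 -6.8 -2.5 0 0; 1 0 -3.1 -6.9 -2.5 0 0; 1 0 -2.8 -7 -2.5 0 0; 1 0 -2.5 -7.1 -2.5 0 0; 1 0 -3.6 -7 -2.4 0 0
1 0 -3.3 -7.1 -2.4 0 0; 1 0 -3 -7.2 -2.4 0 0; 1 0 -2.7 -7.4 -2.4 0 0; 1 0 -2.4 -7.5 -2.4 0 0
```

>>> arm_command(rows="1 1.7 -1 8.8 0 0 0; 1 1.7 -1 8.8 0 0 0; 1 0 -2.6 -6.1 -2.5 0 0; 1 0 -2.3 -6.2 -2.5 0 0; 1 0 -2 -6.3 -2.5 0 0")

```text
time_s: 29.5
position: [0.6257, 0.3024, 0.1873]
tool_rot: [[-0.002, 0.991, 0.13], [1.0, 0.002, -0.0], [-0.001, 0.13, -0.991]]
ft_force: [-0.2, -0.3, -5.4]
grip_width: 0.0119
```

>>> arm_command(rows="1 0 -1.8 -6.4 -2.5 0 0; 1 0 -3.1 -5.9 -2.5 0 0; 1 0 -2.9 -6 -2.5 0 0; 1 0 -2.6 -6.1 -2.5 0 0; 1 0 -2.3 -6.3 -2.5 0 0")

```text
time_s: 29.92
position: [0.6063, 0.3024, 0.2148]
tool_rot: [[-0.002, 0.94, 0.342], [1.0, 0.002, 0.0], [-0.0, 0.342, -0.94]]
ft_force: [-0.1, -0.6, -4.7]
grip_width: 0.0121
```

>>> arm_command(rows="1 0 -3.4 -6.8 -2.5 0 0; 1 0 -3.1 -6.9 -2.5 0 0; 1 0 -2.8 -7 -2.5 0 0; 1 0 -2.5 -7.1 -2.5 0 0; 1 0 -3.6 -7 -2.4 0 0")

```text
time_s: 30.33
position: [0.5776, 0.3023, 0.24]
tool_rot: [[-0.002, 0.844, 0.536], [1.0, 0.002, 0.001], [-0.0, 0.536, -0.844]]
ft_force: [-0.3, 0.4, -3.4]
grip_width: 0.0124
```

>>> arm_command(rows="1 0 -3.3 -7.1 -2.4 0 0; 1 0 -3 -7.2 -2.4 0 0; 1 0 -2.7 -7.4 -2.4 0 0; 1 0 -2.4 -7.5 -2.4 0 0; 1 0 0 0 0 0 0")

```text
time_s: 30.75
position: [0.5499, 0.3024, 0.2567]
tool_rot: [[-0.003, 0.744, 0.668], [1.0, 0.003, 0.002], [-0.001, 0.668, -0.744]]
ft_force: [-0.4, 0.5, -3.7]
grip_width: 0.0125
```

>>> arm_command(rows="1 0 0 0 0 0 0; 1 0 0 0 0 0 0; 1 0 0 0 0 0 0; 1 0 0 0 0 0 0; 1 0 0 0 0 0 0")

```text
time_s: 31.17
position: [0.5524, 0.3024, 0.2575]
tool_rot: [[-0.002, 0.744, 0.669], [1.0, 0.001, 0.001], [-0.0, 0.669, -0.744]]
ft_force: [0.6, -0.9, -3.4]
grip_width: 0.0124
```

>>> arm_command(rows="1 0 0 0 0 0 0; 1 0 0 0 0 0 0; 1 0 0 0 0 0 0; 1 0 0 0 0 0 0; 1 0 0 0 0 0 0")

```text
time_s: 31.58
position: [0.5521, 0.3026, 0.2577]
tool_rot: [[-0.002, 0.743, 0.669], [1.0, 0.002, 0.002], [0.0, 0.669, -0.743]]
ft_force: [0.3, -0.3, -3.8]
grip_width: 0.0123
```

Run:
```python
from plan import *
snap('side','d8');snap('wrist','w8')
a=cv2.imread('pics/d8.png')[200:400,180:400];b=cv2.imread('pics/w8.png')
cv2.imwrite('pics/d8b.png',np.hstack([cv2.resize(a,(400,364),interpolation=cv2.INTER_CUBIC),cv2.resize(b,(400,364))]))
```

```text
(no output)
```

View pics/d8b.png

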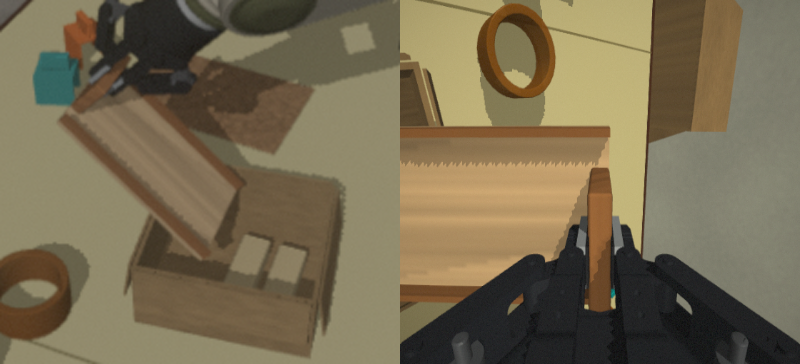

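Both bars lie in the upright carton and the tray is empty. Now I level it and carry it back.

Run:
```python
from plan import *
wps=[]
for a,lz in [(30,110),(15,140),(0,155)]:
    t=np.radians(a);x=213*np.cos(t)-40.4*np.sin(t);z=213*np.sin(t)+40.4*np.cos(t)
    wps.append((421+x,302,lz+z,down(90)@Ro.from_euler('x',-a,degrees=True).as_matrix()))
p,R=plan(wps,1,step=25,rstep=4)
print('--');plan([(646.5,-30.9,195,84.2)],1,p,R,step=24)
```

```text
1 -0.2 5.1 6.7 3 -0.02 0.03; 1 -0.2 5.5 6.4 3 -0.02 0.03; 1 -0.1 5.8 6.1 3 -0.02 0.03; 1 -0.1 6.1 5.8 3 -0.02 0.03; 1 0 4.6 7.7 3.75 0 0
1 0 5 7.3 3.75 0 0; 1 0 5.5 7 3.75 0 0; 1 0 6 6.6 3.75 0 0; 1 0 1.8 10.5 3.75 0 0; 1 0 2.4 10.4 3.75 0 0
1 0 3.1 10.2 3.75 0 0; 1 0 3.8 10 3.75 0 0
--
1 -23.8 0.9 0 0 0 0.41; 1 -23.8 1.1 0 0 0 0.41; 1 -23.8 1.2 0 0 0 0.41; 1 -23.8 1.4 0 0 0 0.41; 1 -23.7 1.6 0 0 0 0.41
1 -23.7 1.7 0 0 0 0.41; 1 -23.7 1.9 0 0 0 0.41; 1 -23.7 2.1 0 0 0 0.41; 1 -23.7 2.3 0 0 0 0.41; 1 -23.7 2.4 0 0 0 0.41
1 -23.7 2.6 0 0 0 0.41; 1 -23.6 2.8 0 0 0 0.41; 1 -23.6 2.9 0 0 0 0.41; 1 -23.6 3.1 0 0 0 0.41
```

>>> arm_command(rows="1 0 5.1 6.7 3 0 0; 1 0 5.5 6.4 3 0 0; 1 0 5.8 6.1 3 0 0; 1 0 6.1 5.8 3 0 0; 1 0 4.6 7.7 3.75 0 0")

```text
time_s: 32.1
position: [0.5934, 0.3029, 0.2478]
tool_rot: [[-0.003, 0.897, 0.441], [1.0, 0.003, 0.002], [0.001, 0.441, -0.897]]
ft_force: [0.2, -0.6, -3.3]
grip_width: 0.012
```

>>> arm_command(rows="1 0 5 7.3 3.75 0 0; 1 0 5.5 7 3.75 0 0; 1 0 6 6.6 3.75 0 0; 1 0 1.8 10.5 3.75 0 0; 1 0 2.4 10.4 3.75 0 0")

```text
time_s: 32.52
position: [0.6259, 0.3028, 0.2149]
tool_rot: [[-0.003, 0.992, 0.129], [1.0, 0.002, 0.001], [0.0, 0.129, -0.992]]
ft_force: [0.7, -0.1, -3.0]
grip_width: 0.0125
```

>>> arm_command(rows="1 0 3.1 10.2 3.75 0 0; 1 0 3.8 10 3.75 0 0; 1 -10 0 0 0 0 0; 1 -20 0 0 0 0 0; 1 -24 1 0 0 0 0.4")

```text
time_s: 32.93
position: [0.6352, 0.2488, 0.1949]
tool_rot: [[0.003, 1.0, 0.002], [1.0, -0.003, -0.0], [-0.0, 0.002, -1.0]]
ft_force: [0.4, -0.1, -3.8]
grip_width: 0.0123
```

>>> arm_command(rows="1 -24 1 0 0 0 0.4; 1 -24 1 0 0 0 0.4; 1 -24 1 0 0 0 0.4; 1 -24 1 0 0 0 0.4; 1 -24 2 0 0 0 0.4")

```text
time_s: 33.35
position: [0.6388, 0.1272, 0.1959]
tool_rot: [[0.04, 0.999, 0.003], [0.999, -0.04, -0.001], [-0.001, 0.003, -1.0]]
ft_force: [-0.2, -0.2, -3.3]
grip_width: 0.0123
```

>>> arm_command(rows="1 -24 2 0 0 0 0.4; 1 -24 2 0 0 0 0.4; 1 -24 2 0 0 0 0.4; 1 -24 2 0 0 0 0.4; 1 -24 2 0 0 0 0.4")

```text
time_s: 33.77
position: [0.6425, 0.0068, 0.1959]
tool_rot: [[0.075, 0.997, 0.003], [0.997, -0.075, -0.001], [-0.001, 0.003, -1.0]]
ft_force: [1.4, 0.1, -3.7]
grip_width: 0.0122
```

>>> arm_command(rows="1 -20 2 0 0 0 0.4; 1 -10 1 0 0 0 0.4; 1 0 0 0 0 0 0; 1 0 0 0 0 0 0")

```text
time_s: 34.1
position: [0.6431, -0.0216, 0.1955]
tool_rot: [[0.089, 0.996, 0.001], [0.996, -0.089, 0.0], [0.0, 0.001, -1.0]]
ft_force: [0.4, 0.4, -3.7]
grip_width: 0.0126
```

Run:
```python
from plan import *
plan([(646.5,-30.9,160,84.2),(646.5,-30.9,60,84.2)],1,step=25)
print(readout.observe()['ft_force'])
```

```text
1 -4.5 2.1 17.8 0.03 -0.01 0.36; 1 -4.5 2.1 17.8 0.03 -0.01 0.36; 1 0 0 25 0 0 0; 1 0 0 25 0 0 0; 1 0 0 25 0 0 0
1 0 0 25 0 0 0
[ 0.41191393  0.39498934 -3.6644283 ]
```

>>> arm_command(rows="1 -4.5 2.1 17.8 0 0 0.36; 1 -4.5 2.1 17.8 0 0 0.36; 1 0 0 22 0 0 0; 1 0 0 25 0 0 0; 1 0 0 25 0 0 0")

```text
time_s: 34.52
position: [0.6467, -0.0295, 0.0872]
tool_rot: [[0.099, 0.995, 0.002], [0.995, -0.099, -0.0], [0.0, 0.002, -1.0]]
ft_force: [1.4, -0.0, -4.2]
grip_width: 0.0124
```

>>> arm_command(rows="1 0 0 18 0 0 0; 1 0 0 10 0 0 0; 1 0 0 4 0 0 0; 1 0 0 0 0 0 0; 1 0 0 0 0 0 0")

```text
time_s: 34.93
position: [0.6472, -0.0308, 0.0569]
tool_rot: [[0.1, 0.995, 0.002], [0.995, -0.1, -0.0], [-0.0, 0.002, -1.0]]
ft_force: [0.1, 0.3, -3.2]
grip_width: 0.0123
```

>>> arm_command(rows="1 0 0 3 0 0 0; 1 0 0 2 0 0 0; 1 0 0 1 0 0 0; 1 0 0 0 0 0 0")

```text
time_s: 35.27
position: [0.6466, -0.0312, 0.0499]
tool_rot: [[0.101, 0.995, 0.0], [0.995, -0.101, -0.0], [-0.0, 0.0, -1.0]]
ft_force: [-0.7, 1.0, -2.9]
grip_width: 0.0125
```

>>> arm_command(rows="1 0 0 1 0 0 0; 1 0 0 1 0 0 0; 1 0 0 0 0 0 0")

```text
time_s: 35.52
position: [0.6467, -0.0312, 0.0494]
tool_rot: [[0.101, 0.995, 0.001], [0.995, -0.101, -0.0], [-0.0, 0.001, -1.0]]
ft_force: [-2.9, 1.4, 8.6]
grip_width: 0.0122
```

>>> arm_command(rows="1 0 0 -1 0 0 0; 0.5 0 0 0 0 0 0; 0.5 0 0 0 0 0 0; 0.5 0 0 0 0 0 0; 0.5 0 0 0 0 0 0")

```text
time_s: 35.93
position: [0.6466, -0.0312, 0.0487]
tool_rot: [[0.101, 0.995, 0.0], [0.995, -0.101, -0.0], [-0.0, 0.0, -1.0]]
ft_force: [-1.3, -0.2, 0.2]
grip_width: 0.0426
```

>>> arm_command(rows="0.5 0 0 -10 0 0 0; 0.5 0 0 -30 0 0 0; 0.5 0 0 -35 0 0 0; 0.5 0 0 -35 0 0 0; 0.5 0 0 -35 0 0 0")

```text
time_s: 36.35
position: [0.6463, -0.0311, 0.1962]
tool_rot: [[0.101, 0.995, 0.0], [0.995, -0.101, -0.0], [-0.0, 0.0, -1.0]]
ft_force: [0.1, -0.3, 0.5]
grip_width: 0.0427
```

>>> arm_command(rows="0.5 -8 -30 -25 0 0 0; 0.5 -8 -30 -25 0 0 0; 0.5 -8 -30 -25 0 0 0; 0.5 -6 -10 0 0 0 0; 0.5 0 0 0 0 0 0")

```text
time_s: 36.77
position: [0.5425, -0.0514, 0.2716]
tool_rot: [[0.102, 0.995, 0.004], [0.995, -0.102, -0.002], [-0.001, 0.004, -1.0]]
ft_force: [0.3, -1.1, -0.3]
grip_width: 0.0426
```

>>> arm_command(rows="0.5 0 0 0 0 0 0; 0.5 0 0 0 0 0 0")

```text
time_s: 36.93
position: [0.5445, -0.0508, 0.2682]
tool_rot: [[0.101, 0.995, -0.001], [0.995, -0.101, 0.0], [0.0, -0.001, -1.0]]
ft_force: [0.4, 0.4, -0.4]
grip_width: 0.0428
```

Run:
```python
from plan import *
snap('wrist','w9');snap('scene','s9')
print(readout.observe()['position'])
a=cv2.imread('pics/w9.png')[60:270,90:490];b=cv2.imread('pics/s9.png')[90:290,180:450]
cv2.imwrite('pics/f.png',np.vstack([cv2.resize(a,(660,346),interpolation=cv2.INTER_CUBIC),cv2.resize(b,(660,489),interpolation=cv2.INTER_CUBIC)[:250]]))
```

```text
[ 0.54459481 -0.05075262  0.26779569]
```

View pics/f.png

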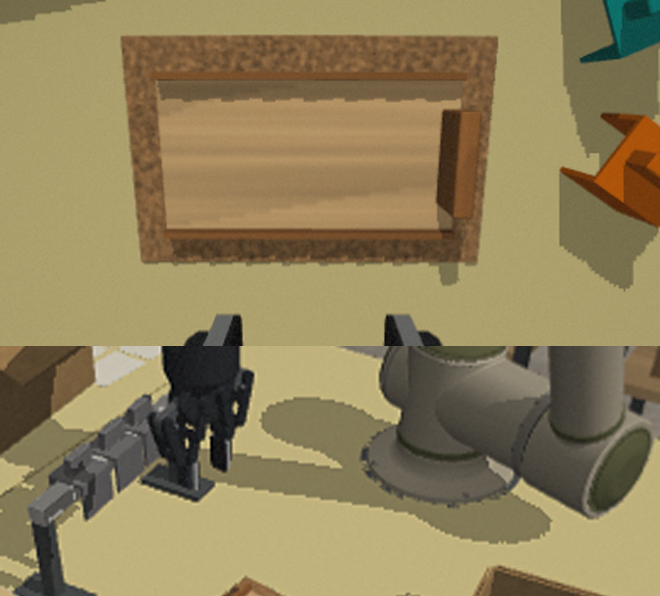

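Run:
```python
from plan import *
m=load('w9')
U=lambda x,y,z: unproj(m,x/1.65+90,y/1.65+60,z)[:2]*1000
q=np.array([U(*c,.003) for c in [(121,37),(498,37),(477,264),(142,263)]]);c=q.mean(0)
d=(q[1]+q[2]-q[0]-q[3])/2;print('mat',c,np.degrees(np.arctan2(d[1],d[0])),np.linalg.norm(d))
h=np.array([U(*k,.061) for k in [(458,111),(481,111),(472,219),(455,219)]]);hc=h.mean(0);print('handle',h.round(1),hc)
lip=np.array([U(157,80,.009),U(166,231,.009)]);lc=lip.mean(0);print('lip',lip.round(1),lc)
e=hc-lc;print('lip-handle len (213)',np.linalg.norm(e),'yaw',np.degrees(np.arctan2(e[1],e[0])))
u=d/np.linalg.norm(d);v=np.array([-u[1],u[0]]);t=(hc-e/np.linalg.norm(e)*103)
print('ctr off in mat',(t-c)@u,(t-c)@v,' lip',(lc-c)@u,(lc-c)@v,' handle',(hc-c)@u,(hc-c)@v)
r=np.array([U(152,73,.021),U(467,75,.021),U(455,236,.021),U(170,236,.021)]);print('rims in mat y',((r-c)@v).round(1),'x',((r-c)@u).round(1))
```

```text
mat [543.3093238  -22.89298728] -5.8485739891792035 269.1940541911319
handle [[640.4   2.8]
 [654.9   1.4]
 [648.1 -68.2]
 [636.8 -67.1]] [645.03264176 -32.78018837]
lip [[440.2  43.2]
 [426.8 -68. ]] [433.51168449 -12.40261643]
lip-handle len (213) 212.50026071197684 yaw -5.502796655939494
ctr off in mat -0.7968061857727764 -0.09175614519208058  lip -110.29507286808139 -0.7525810546259297  handle 102.20131815608268 0.5298402348450401
rims in mat y [ 59.6  58.5 -57.1 -57.5] x [-108.9  109.3  109.9 -105. ]
```

Run:
```python
from h import *
a=load('s0')['im'].astype(int);snap('scene','s10');b=load('s10')['im'].astype(int)
for n,(y0,y1,x0,x1) in dict(carton=(178,270,350,450),tape=(275,325,390,445),wrapped=(188,222,160,200),labels=(160,192,135,180),decoys=(238,295,198,270)).items():
    d=np.abs(a-b).max(2)[y0:y1,x0:x1]>40; print(n,d.mean().round(3))
# grey hung moulds in wrist/side view: count dark-grey pixels near each predicted crown in side view
m=snap('side','d10');im=load('d10')['im'];a0=load('d0')['im']
for x,y in[(495,-282),(425.5,-287),(356,-294)]:
    u,v=map(int,proj(m,(x/1000,y/1000,.165)));print(u,v,im[v-2:v+3,u-2:u+3].reshape(-1,3).mean(0).round(),a0[v-2:v+3,u-2:u+3].reshape(-1,3).mean(0).round())
    u,v=map(int,proj(m,(x/1000,y/1000+.026,.115)));print('  leg',im[v-2:v+3,u-2:u+3].reshape(-1,3).mean(0).round(),a0[v-2:v+3,u-2:u+3].reshape(-1,3).mean(0).round())
```

```text
carton 0.045
tape 0.0
wrapped 0.001
labels 0.358
decoys 0.024
341 163 [71. 70. 68.] [138. 131. 104.]
  leg [80. 79. 77.] [113. 108.  83.]
364 165 [80. 78. 77.] [138. 132. 103.]
  leg [81. 79. 77.] [114. 108.  84.]
388 168 [79. 78. 77.] [104.  87.  64.]
  leg [80. 78. 77.] [115. 110.  85.]
```

Run:
```python
from h import *
for n in ['s0','s2','s5','s7','s10']:
    c=load(n)['im'][155:200,130:185].astype(int)
    red=np.argwhere((c[...,0]>1.8*c[...,1])&(c[...,0]>60)); w=np.argwhere(c.max(2)-c.min(2)<0.22*c.max(2))
    print(n,len(red),(red.mean(0)+[155,130]).round(1) if len(red) else '',len(w),(w.mean(0)+[155,130]).round(1),c.mean().round())
```

```text
s0 37 [177.  158.6] 716 [178.2 158.5] 146.0
s2 36 [176.9 158.5] 715 [178.2 158.5] 149.0
s5 33 [177.3 158.3] 718 [178.2 158.5] 123.0
s7 37 [177.  158.6] 716 [178.2 158.5] 149.0
s10 31 [177.2 158.4] 717 [178.2 158.5] 134.0
```

Labels haven't moved; the difference was only the arm's shadow. I raise the arm clear and hand in.

>>> arm_command(rows="0.5 0 0 -20 0 0 0; 0.5 0 0 -20 0 0 0; 0.5 0 0 0 0 0 0; 0.5 0 0 0 0 0 0; 0.5 0 0 0 0 0 0")

```text
time_s: 37.55
position: [0.544, -0.0508, 0.3077]
tool_rot: [[0.101, 0.995, -0.002], [0.995, -0.101, 0.001], [0.0, -0.002, -1.0]]
ft_force: [0.6, 0.6, -0.1]
grip_width: 0.0427
```

Run:
```python
from h import *
a=load('w9');s=snap('scene','s11');i=load('s10')['im'].astype(int);j=load('s11')['im'].astype(int)
print((np.abs(i-j).max(2)[185:260,215:330]>40).mean(),(np.abs(i-j).max(2)[178:270,350:450]>40).mean())
print(env.close_job())
```

```text
0.0 0.0
the job is handed in; nothing more can be done
None
```

I handed the job in at about 38 s of robot time, with the arm raised and touching nothing.

- **Moulds:** All three grey moulds present (two on the tray, one on the table) hang astride the rail, about 70 mm apart. The last side image shows grey at all three crown and leg positions. I had no picture views left to look at the rail once more from another angle.
- **Soap:** I tipped the tray to 42° over the carton. Both bars were seen lying inside it, with the carton upright and unmoved.
- **Tray:** It is back flat on the mat. The last wrist image puts it about 1 mm off centre and 0.3° off lengthwise.
- **Other things:** The tape roll, wrapped stack, label bundle and carton hold their places. The image comparison flagged the labels (36% of pixels changed), but a follow-up check showed this was the arm's shadow. The orange and turquoise look-alikes were not touched.

My first grip on the tray handle was too shallow, so I set the tray down and gripped it deeper before carrying it. I saw no knock to the tray or the carton, and no check remained failed.

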